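Fit and pin the lever of the press's hand pump

TASK

Make the hand pump of the leather press ready: slide the drilled end of the loose lever bar down into the pump's sloping yellow socket until it is fully home, so that its cross hole lines up with the holes in the socket. Then take the orange-headed retaining pin from the wooden punch block, push it right through socket and lever until its collar sits on the socket, and after that press the lever all the way down to its stop and leave it down. Leave the rest of the bench undisturbed.

Things in the scene. Friction and masses are not known exactly. Their poses are not given: they have to be found in the camera images.
- pump: Hydraulic hand pump fixed on the bench: blue tank (96 mm high) at its back (-x), grey casting, clevis with the rocker's pivot 140 mm above the bench. Origin on the bench straight below the pivot; x points level, the way the socket opens; z up. Foot plate from 220 mm behind to 70 mm ahead of the origin, 130 wide. Only the rocker stands higher than 160 mm.
- rocker (a joint): Angle (rad) of the yellow rocker with the lever socket about its level pivot: at 0 the socket slopes up and outwards 0.70 rad above level; the slope is 0.70 minus this value. It grows as the lever is pressed down, to the stop at 0.60. Stiff (about 1.7 N m friction): it stays where it is left and holds the lever's weight.
- socket_hole (a point): Where the socket's centre line meets its cross-hole axis, 85 mm out from the pivot. x: out along the socket; z: cross-hole axis, to its upper side; y: along the pivot. Socket: square tube, 27 mm inside, 39 outside (upper face at z = 19.5 mm), 12.5 mm holes through upper and lower wall. Its hidden blind end is 50 mm inward (x = -50 mm); a lever against it has its hole in line.
- socket_mouth (a point): Centre of the socket's open end, 40 mm out (+x) from socket_hole; same axes. Beyond it a flared lip runs out 14 mm further, widening to about 42 mm inside (49 mm outside).
- lever: Steel lever bar, 24 x 24 mm square, 290 mm long, about 0.4 kg, lying flat on the bench. Origin at the middle of the bar, near its balance point; x along it: the drilled bare steel end at -145 mm goes into the socket; the last 115 mm at +x are the red handgrip. z: cross-hole axis (either way up fits). Fully home, 90 mm are inside and its origin is 95 mm out from socket_hole.
- lever_hole (a point): Centre of the lever's cross hole, 12.5 mm diameter, 95 mm from the lever's origin towards the drilled end and 50 mm from that end; axes as the lever's.
- pin: Retaining pin, 60 g, upright in one of the three holes of the wooden block. Origin at the underside of its collar, z up along it. Below: 10 mm shank, 52 mm long, its last 9 mm tapered. Above: collar 20 mm across and 4 mm thick, then an orange cylindrical head of 16 mm diameter up to 38 mm above the origin.
- block: Wooden punch block fixed on the bench, 50 (x) x 150 (y) x 60 mm high, origin under its centre. Three 12.5 mm holes in a row along its y axis at -50, 0 and +50 mm; the pin and two punches stand in them in any order.
- punch0: Dark steel hand punch standing in the block; 18 mm across, top 52 mm above the block. Leave it.
- punch1: Brass-headed hand punch standing in the block; 18 mm across, top 52 mm above the block. Leave it.
- mallet: White-headed mallet with wooden handle lying on the bench, 54 mm high, about 240 mm long. Leave it.
- die_large: Round steel cutting die, 86 mm across, 32 mm high. Leave it.
- die_small: Round steel cutting die, 56 mm across, 32 mm high. Leave it.
- oil: Amber oil bottle, 52 mm across, 120 mm high. Leave it.
- wrench: Open-ended wrench lying flat, 180 mm long. Leave it.

How it is judged (in metres and radians):
On the way, in this order (a step that is already met when the one before it is completed fails the run):
1. the lever is fully home in the socket, its hole in line with the socket's (x of lever_hole in the frame of socket_hole between -0.0035 and 0.0035 m and y of lever_hole in the frame of socket_hole between -0.0035 and 0.0035 m and z of lever_hole in the frame of socket_hole between -0.0035 and 0.0035 m and angle between the x axis of lever and the x axis of socket_hole, either way round below 0.08 rad and angle between the z axis of lever and the z axis of socket_hole, either way round below 0.08 rad), for 0.2 s.
2. the pin is through socket and lever with its collar down on the socket, while the lever has not yet been pressed down (all of step 1 and x of pin in the frame of socket_hole between -0.004 and 0.004 m and y of pin in the frame of socket_hole between -0.004 and 0.004 m and z of pin in the frame of socket_hole between 0.016 and 0.0235 m and angle between the z axis of pin and the z axis of socket_hole, either way round below 0.12 rad and value of joint rocker below 0.5 rad), for 0.2 s.
3. the pinned lever is pressed down to its stop (all of step 1 and x of pin in the frame of socket_hole between -0.004 and 0.004 m and y of pin in the frame of socket_hole between -0.004 and 0.004 m and z of pin in the frame of socket_hole between 0.016 and 0.0235 m and angle between the z axis of pin and the z axis of socket_hole, either way round below 0.12 rad and value of joint rocker above 0.52 rad), for 0.2 s.
At the end, for the whole second after the job is handed in: The lever is home in the socket (its hole within 3.5 mm of the socket's hole in every direction, square within 0.08 rad), the pin is through both with its collar within 4 mm of the socket's top face, the rocker is pressed down past 0.52 rad, and lever and pin are at rest and released (all of step 3 and linear speed of each of lever, pin below 0.02 m/s); the robot touches nothing.
It fails at once if a tool or die lying on the bench is moved by more than 30 mm (distance of any of mallet, die_large, die_small, wrench from where it was at the start of the episode above 0.03 m).
It fails at once if the oil bottle is moved by more than 30 mm or knocked over (distance of oil from where it was at the start of the episode above 0.03 m or angle between oil's own z axis and vertical above 0.5 rad).
It fails at once if a punch is pulled from the block (moved by more than 30 mm) (distance of any of punch0, punch1 from where it was at the start of the episode above 0.03 m).
It also fails if it takes over 66 s, if anything falls off the work surface, if the arm or the gripper's body presses on something with over 40 N, if the wrist force passes 120 N, or if a joint passes its speed limit or range.

ROBOT

A 6-joint arm with a two-finger parallel gripper is mounted at the origin on the work surface. World frame = base frame: x ahead of the robot, y to its left, z up, the work surface at z = 0. Lengths are in mm, angles in degrees, forces in N, time in s.
With the tool pointing down it reaches from about 350 to 850 mm from the base axis. Payload 8.1 kg.
Tool frame: the origin (TCP) lies midway between the tips of the shut fingers; the grasp point (between the pads) lies grip_depth behind it (grip_depth is the distance from the TCP to the grasp point, in mm); z points along the fingers, y is the line along which they close (so a half turn about z gives the same grasp; the last joint's range is limited). The gripper opens to 85 mm and grips with 20 to 120 N. Pads are 22 mm wide; open, the fingers measure 114 mm over their backs; the gripper's body (76 mm by 85 mm) begins 54 mm behind the grasp point. The pads swing forward as they close: fully open they stand 13 mm farther back than shut.
Start: joints at [64.034, 7.471, 85.268, -0, 87.261, -4.893], TCP at [215.717, 559.885, 231.292] pointing down, gripper open.
Joint ranges: [-169.43, 169.43], [-51.17, 129.36], [1.28, 143.12], [-76.62, 256.62], [0, 156.53], [-152.29, 152.29]. Speed limits (degrees/s): [136.94, 136.94, 159.86, 180, 180, 180].

INTERFACE

Orientations are given as [roll, pitch, yaw] about the fixed x, y, z axes, in that order (R = Rz(yaw) Ry(pitch) Rx(roll)).
In Python, from bench import sense, snapshot, hand_in, grip_depth gives the robot as it stands. The module is installed in compiled form; this text tells all that it offers.
- The arm moves only by the tool apply_moves, never from a script. Its argument "series" is text: rows parted by semicolons, each of 5 numbers parted by spaces: the shift along the tool's x, y, z each as a share of 0.3 m, from -1 to 1, then the turn about the tool's z as a share of 2 rad, from -1 to 1, then the gripper's target within -1 to 1 (shut at 1, half-way at 0, fully open at -1). In form: tx ty tz twist gripper; .... A call has 1 to 5 rows; each row shifts and turns the commanded pose from where the row before left it, along the tool's axes as they then stand; what a row does not reach is not made up. A row lasts 1/12 s, in which the tool goes at most 41.7 mm and 7.16 degrees, less where a joint would pass 70% of its speed; a pose out of reach is approached as far as the arm can. A call with a number of a shift or a turn outside -1 to 1 is refused whole. A call with a gripper value outside its range is refused whole. The fingers move at their own pace and stop on an object; "squeeze" is the grip in N (left out, the last holds). Time passes only in rows, so rows that do not move let the fingers close. It gives the time, the measured TCP pose, the force, the opening and the grip force at its end, in the units of the state.
- sense(): the state, without advancing time (a new reading comes with each control period).
- snapshot(name): name is "scene" or "top" or "wrist"; returns a dict with "frame" (384x512x3 uint8, blue, green, red), "depth" (384x512 float32, mm along the optical axis (not along the pixel's ray), 0 where there is no reading), "intrinsics" (3x3 intrinsics, pixels), "dist" ([k1, k2, p1, p2, k3] as OpenCV has them; the pictures are not rectified), "extrinsics" (4x4, takes a point from camera to world coordinates); the wrist camera has in their place "tool_from_camera" (4x4, takes a point from camera to tool coordinates, whose origin is the TCP and whose axes are the flange's). Camera axes: x right, y down, z forward; pixel columns grow to the right and rows downward; lengths in mm; the calibration is good to about 2 mm. A picture is of the moment at which its call begins: read the wrist's pose just before it.
- hand_in(): hands the job in; it is judged then, once.
The state is a dict: "time": time; "joint_pos": joint angles; "qd": joint speeds; "joint_efforts": joint torques, N m; "tool_pos": TCP position; "tcp_rot": TCP orientation; "ft_force": force on the tool from outside, world axes, zero at the start; "wrist_torque": the same for the moment, N m; "finger_gap": finger opening in mm; "grip_force": force on a finger pad.
Only numpy, scipy, OpenCV 4.12 (cv2) and the standard library are available. Lean on these libraries where they do the work, as an engineer would, in place of code of your own. Each camera call takes 0.05 s, during which the arm holds its last target. There are 200 camera calls.

## Working session

There is one attempt and no reset: what is moved stays moved. The work goes in short steps, Python scripts to look and compute and a tool call to move; the robot and the scene stay as the last step left them, time stands still between calls to the robot, and variables do not carry over. Pictures are saved under pics/ and viewed, at most 10 in all, crops included, and the job is handed in when it is done.

Besides the shell and the picture viewer there is one more tool, called after "Emit:" as name(argument=value, ...) on one line, values as JSON. apply_moves: Moves the arm, as the interface text tells. Its arguments: {"type":"object","properties":{"series":{"type":"string"},"squeeze":{"type":"number"}},"required":["series"]}

```bash
mkdir -p pics; cat > h.py <<'E'
import numpy as np, cv2
from bench import sense, snapshot, hand_in, grip_depth
from scipy.spatial.transform import Rotation as R
def T():
    s=sense(); M=np.eye(4); M[:3,:3]=R.from_euler('xyz',s['tcp_rot'],degrees=True).as_matrix(); M[:3,3]=s['tool_pos']; return M
def shot(n):
    t=T(); d=snapshot(n); d['X']=t@d['tool_from_camera'] if n=='wrist' else d['extrinsics']; return d
def pts(d,uv):  # world rays: origin, dirs
    p=cv2.undistortPoints(np.float64(uv).reshape(-1,1,2),d['intrinsics'],np.float64(d['dist'])).reshape(-1,2)
    return d['X'][:3,3], np.c_[p,np.ones(len(p))]@d['X'][:3,:3].T
def onz(d,uv,z):
    o,r=pts(d,uv); return o+r*((z-o[2])/r[:,2])[:,None]
def bydepth(d,uv):
    o,r=pts(d,uv); uv=np.int32(np.round(np.reshape(uv,(-1,2)))); return o+r*d['depth'][uv[:,1],uv[:,0]][:,None]
def save(d,n,box=None,k=1):
    im=d['frame']
    if box: im=im[box[1]:box[3],box[0]:box[2]]
    cv2.imwrite('pics/'+n,cv2.resize(im,None,fx=k,fy=k,interpolation=cv2.INTER_CUBIC))
E
python3 - <<'E'
from h import *
print(sense(), grip_depth)
a=shot('scene');b=shot('top')
for d in(a,b): print(np.round(d['X'],3).tolist(), d['intrinsics'].tolist())
import pickle; pickle.dump((a,b),open('s0.pkl','wb'))
cv2.imwrite('pics/s0.png',a['frame']);cv2.imwrite('pics/t0.png',b['frame'])
E
```

```text
{'time': 0.0, 'joint_pos': array([ 6.40339646e+01,  7.51493720e+00,  8.53303569e+01, -2.28138364e-03,
        8.72608002e+01, -4.89316000e+00]), 'qd': array([-0.08463088, -0.01526464, -0.00879856,  0.02433524,  0.01996313,
       -0.04335004]), 'joint_efforts': array([ 7.88219004e-04, -5.69412410e+01, -5.00556958e+01, -3.47015430e-05,
        1.50467036e-02,  6.47454067e-05]), 'tool_pos': array([215.48351142, 559.37721242, 230.23587987]), 'tcp_rot': array([-1.79894098e+02, -6.77936066e-03,  1.58927230e+02]), 'ft_force': array([-0.50457625, -0.72688129, -0.01167268]), 'wrist_torque': array([0.00540509, 0.00973911, 0.02079625]), 'grip_force': 0.0, 'finger_gap': 85.16428686914867} 18.700000000000003
[[0.183, 0.497, -0.848, 1457.38], [0.983, -0.09, 0.16, -121.043], [0.003, -0.863, -0.505, 687.758], [0.0, 0.0, 0.0, 1.0]] [[397.5675020976218, 0.0, 255.81784962402514], [0.0, 397.5675020976218, 190.20897417132164], [0.0, 0.0, 1.0]]
[[-0.015, -0.997, 0.081, 457.659], [-1.0, 0.013, -0.025, 63.338], [0.023, -0.081, -0.996, 1378.418], [0.0, 0.0, 0.0, 1.0]] [[400.41927256302796, 0.0, 256.5309241023705], [0.0, 400.41927256302796, 191.19332560530142], [0.0, 0.0, 1.0]]
```

View pics/s0.png

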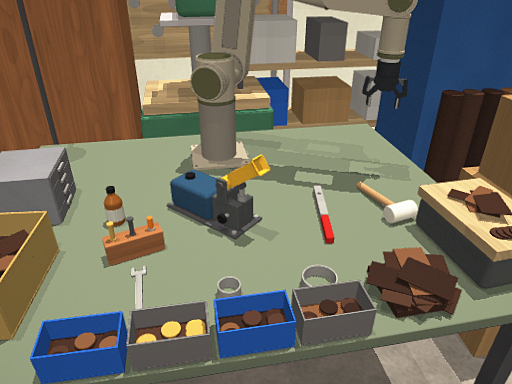

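View pics/t0.png

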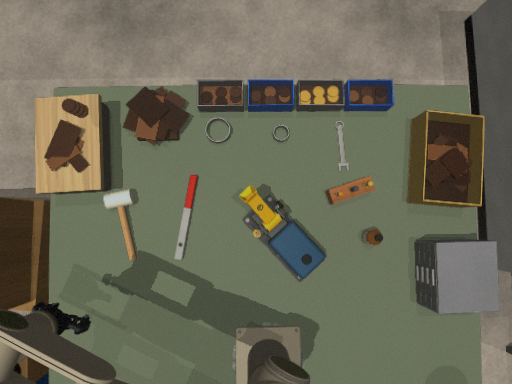

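```bash
python3 - <<'E'
from h import *
import pickle
a,b=pickle.load(open('s0.pkl','rb'))
for n,d in(('scene',a),('top',b)):
    h=cv2.cvtColor(d['frame'],cv2.COLOR_BGR2HSV)
    for nm,lo,hi,reg in (('red',(0,180,100),(6,255,255),None),('red2',(172,180,100),(180,255,255),None),('yel',(18,200,120),(30,255,255),None),('orange',(7,190,120),(17,255,255),None)):
        m=cv2.inRange(h,lo,hi); k,l,st,c=cv2.connectedComponentsWithStats(m)
        for i in range(1,k):
            if st[i,4]>=12: print(n,nm,st[i].tolist(),np.round(c[i],1))
# lever in top view, region
roi=b['frame'][165:270,165:210]; h=cv2.cvtColor(roi,cv2.COLOR_BGR2HSV)
m=((h[...,1]<40)&(h[...,2]>120))|(((h[...,0]<8)|(h[...,0]>172))&(h[...,1]>150)&(h[...,2]>100))
k,l,st,c=cv2.connectedComponentsWithStats(m.astype(np.uint8)); i=1+st[1:,4].argmax()
ys,xs=np.nonzero(l==i); r=cv2.minAreaRect(np.float32(np.c_[xs+165,ys+165])); bx=cv2.boxPoints(r)
print(st[i],r); P=onz(b,bx,24);print(P.round(1)); print(onz(b,[r[0]],24), grip_depth)
# yellow cloud
for d,box in((a,(215,150,275,195)),(b,(235,180,290,235))):
    h=cv2.cvtColor(d['frame'],cv2.COLOR_BGR2HSV); m=cv2.inRange(h,(18,170,80),(32,255,255))
    ys,xs=np.nonzero(m); s=(xs>box[0])&(xs<box[2])&(ys>box[1])&(ys<box[3]); uv=np.c_[xs,ys][s]
    Q=bydepth(d,uv); Q=Q[(Q[:,2]>100)&(Q[:,2]<300)]; print(len(Q),Q.min(0),Q.max(0)); 
    np.save('yel%d.npy'%(d is b),Q)
    c=Q.mean(0);u,s_,v=np.linalg.svd(Q-c);print(c.round(1),v.round(3).tolist(),(s_/len(Q)**.5).round(1))
big=np.hstack([cv2.resize(a['frame'][140:250,160:275],None,fx=4,fy=4)[:440],cv2.resize(b['frame'][170:280,230:315],None,fx=4,fy=4)])
cv2.imwrite('pics/z.png',big[:, :800])
E
```

```text
scene red [321, 215, 13, 28, 219] [327.2 228.7]
scene yel [226, 155, 44, 34, 615] [246.8 171.5]
scene orange [105, 194, 16, 13, 126] [112.5 200. ]
scene orange [147, 217, 6, 12, 52] [149.7 222.8]
top red [185, 175, 12, 33, 206] [190.5 190.7]
top yel [240, 186, 42, 45, 619] [260.5 208. ]
top orange [338, 192, 5, 4, 16] [340.  193.5]
[  9  10  23  86 594] ((184.9641571044922, 217.0245361328125), (7.4329705238342285, 86.30846405029297), 10.619654655456543)
[[344.4 311.8  24. ]
 [629.6 257.7  24. ]
 [624.6 232.9  24. ]
 [339.6 287.4  24. ]]
[[483.51018895 272.48546398  24.        ]] 18.700000000000003
683 [434.1900828  -35.74643045 129.05476583] [570.61955384  87.21856908 241.02278082]
[524.5  29.6 192.3] [[-0.432, -0.687, -0.584], [-0.665, 0.68, -0.309], [0.61, 0.255, -0.75]] [42.2 12.8 12. ]
693 [434.76815675 -44.92676861 101.90581006] [568.37887363  85.88846012 245.31094198]
[503.4  23.5 194.8] [[-0.64, -0.578, -0.506], [0.721, -0.68, -0.134], [-0.266, -0.451, 0.852]] [49.  13.3 12.3]
```

View pics/z.png

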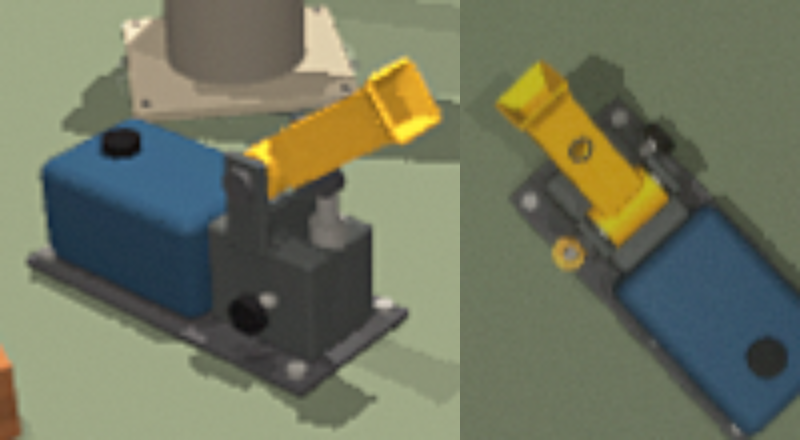

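```bash
cat >> h.py <<'E'
def go(p,yaw=None,n=None):
    """rows for shift to world p then twist, from present pose"""
    M=T(); y0=sense()['tcp_rot'][2]; d=M[:3,:3].T@(np.float64(p)-M[:3,3])
    tw=0 if yaw is None else -((yaw-y0+180)%360-180)
    k=n or int(np.ceil(max(np.linalg.norm(d)/36,abs(tw)/6.5,1)))
    print('rows',k,'each',np.round(d/300/k,4),'twist',round(np.radians(tw)/2/k,4))
E
python3 - <<'E'
from h import *
w=shot('wrist'); print(np.round(w['tool_from_camera'],2).tolist(),w['intrinsics'][0,0])
Q=np.load('yel1.npy'); rng=np.random.default_rng(0); best=0
for _ in range(500):
    p=Q[rng.choice(len(Q),3,False)]; n=np.cross(p[1]-p[0],p[2]-p[0]); n/=np.linalg.norm(n)+1e-9
    i=abs((Q-p[0])@n)<2
    if n[2]<0:n=-n
    if i.sum()>best and .5<n[2]<.95: best=i.sum();I=i
P=Q[I];c=P.mean(0);n=np.linalg.svd(P-c)[2][2];n*=np.sign(n[2]);print(best,c,n,'slope',np.arccos(n[2]),'yaw',np.degrees(np.arctan2(-n[1],-n[0])))
xy=np.float32(P[:,:2]);print(cv2.minAreaRect(xy))
# tank blue yaw
import pickle;a,b=pickle.load(open('s0.pkl','rb'))
h=cv2.cvtColor(b['frame'],cv2.COLOR_BGR2HSV);m=cv2.inRange(h,(98,90,40),(115,255,200));m[:,:235]=0;m[:,335:]=0;m[:210]=0;m[285:]=0
ys,xs=np.nonzero(m);Z=onz(b,np.c_[xs,ys],96);print(len(Z),cv2.minAreaRect(np.float32(Z[:,:2])))
go([470,225,350],169.2)
E
```

```text
[[-0.0, -0.95, -0.32, 81.08], [1.0, -0.0, 0.0, -0.04], [-0.0, -0.32, 0.95, -141.05], [0.0, 0.0, 0.0, 1.0]] 320.54940451110303
333 [493.66883157  14.63049312 193.15766282] [-0.48376061 -0.38863052  0.78418237] slope 0.669418933157027 yaw 38.776757212281616
((494.8293151855469, 15.67238998413086), (115.5973892211914, 51.9724235534668), 41.70655059814453)
1568 ((373.4003601074219, -94.51038360595703), (159.72955322265625, 105.78369140625), 42.31668472290039)
rows 13 each [-0.0917 -0.0566 -0.0306] twist -0.0069
```

```bash
python3 -c "
from h import *
go([480,270,260],169.2)"
```

```text
rows 11 each [-0.1063 -0.0531 -0.0089] twist -0.0082
```

Emit:
apply_moves(series="-0.106 -0.053 -0.009 0 -1;-0.106 -0.053 -0.009 0 -1;-0.106 -0.053 -0.009 0 -1;-0.106 -0.053 -0.009 0 -1;-0.106 -0.053 -0.009 0 -1")

```text
time: 0.57
tool_pos: [336.1, 427.1, 244.6]
tcp_rot: [-180.0, -0.0, 159.0]
ft_force: [1.2, 0.4, -0.4]
finger_gap: 85.4
grip_force: 0.0
```

Emit:
apply_moves(series="-0.106 -0.053 -0.009 0 -1;-0.106 -0.053 -0.009 0 -1;-0.106 -0.053 -0.009 0 -1;-0.106 -0.053 -0.009 -0.045 -1;-0.106 -0.053 -0.009 -0.045 -1")

```text
time: 0.98
tool_pos: [458.1, 297.7, 258.3]
tcp_rot: [-180.0, -0.0, 169.5]
ft_force: [-0.8, 0.4, 0.3]
finger_gap: 85.3
grip_force: 0.0
```

```bash
python3 - <<'E'
from h import *
w=shot('wrist'); print(sense()['tool_pos'],sense()['tcp_rot'],sense()['time'])
cv2.imwrite('pics/w1.png',w['frame'])
import pickle;pickle.dump(w,open('w1.pkl','wb'))
go([560,80,380],222)
E
```

```text
[462.68938119 293.51466323 258.75093999] [-179.88023414    0.19645562  169.84645343] 1.0333
rows 9 each [-0.0496 -0.0716 -0.0446] twist -0.0506
```

View pics/w1.png

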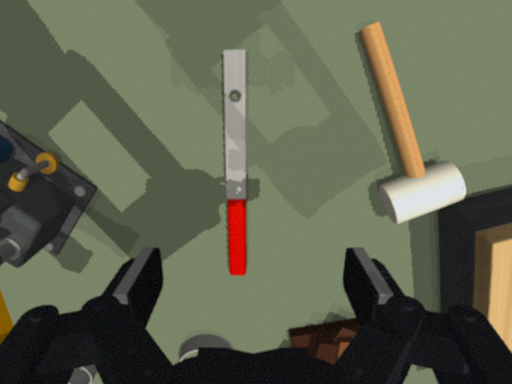

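Emit:
apply_moves(series="-0.05 -0.072 -0.045 0 1;-0.05 -0.072 -0.045 0 1;-0.05 -0.072 -0.045 0 1;-0.05 -0.072 -0.045 0 1;-0.05 -0.072 -0.045 0 1")

```text
time: 1.45
tool_pos: [511.1, 178.3, 326.1]
tcp_rot: [-180.0, -0.0, 169.2]
ft_force: [1.1, 0.3, 0.3]
finger_gap: 25.8
grip_force: 0.0
```

Emit:
apply_moves(series="-0.05 -0.072 -0.045 0 1;-0.05 -0.072 -0.045 0 1;-0.05 -0.072 -0.045 0 1;-0.05 -0.072 -0.045 0 1;0 0 0 -0.058 1")

```text
time: 1.87
tool_pos: [555.8, 79.4, 382.4]
tcp_rot: [-179.9, 0.2, 175.5]
ft_force: [1.6, 0.5, 0.4]
finger_gap: 0.1
grip_force: 0.0
```

Emit:
apply_moves(series="0 0 0 -0.058 1;0 0 0 -0.058 1;0 0 0 -0.058 1;0 0 0 -0.058 1;0 0 0 -0.058 1")

```text
time: 2.28
tool_pos: [553.7, 83.4, 379.4]
tcp_rot: [180.0, -0.0, -150.6]
ft_force: [0.7, -0.9, 0.6]
finger_gap: 0.2
grip_force: 0.0
```

Emit:
apply_moves(series="0 0 0 -0.058 1;0 0 0 -0.05 1;0 0 0 0 1;0 0 0 0 1")

```text
time: 2.62
tool_pos: [553.7, 83.4, 379.5]
tcp_rot: [180.0, -0.0, -138.7]
ft_force: [0.5, -0.2, -0.4]
finger_gap: 0.2
grip_force: 0.0
```

```bash
python3 - <<'E'
from h import *
w=shot('wrist'); print(sense()['tool_pos'],sense()['tcp_rot'],sense()['time'],sense()['joint_pos'])
cv2.imwrite('pics/w2.png',w['frame'])
import pickle;pickle.dump(w,open('w2.pkl','wb'))
w1=pickle.load(open('w1.pkl','rb'))
print(onz(w1,[[235,50],[235,96],[237,274]],24))
E
```

```text
[553.76630181  83.40534197 379.54870042] [ 1.79982331e+02 -1.99595779e-02 -1.38725348e+02] 2.6667 [ 3.31844077e+00  6.14714601e-01  7.71406422e+01  1.69396850e-03
  1.02271248e+02 -1.27955849e+02]
[[342.47544882 299.69104398  24.        ]
 [390.94091292 289.94332835  24.        ]
 [621.04866315 245.60449021  24.        ]]
```

View pics/w2.png

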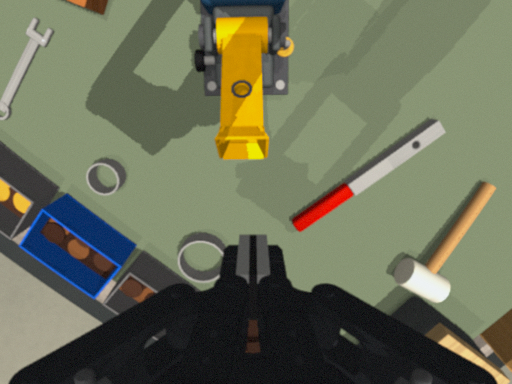

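```bash
cat > sock.py <<'E'
from h import *
def sock(w,r0,r1,verbose=1,ctr=(242,89)):
    h=cv2.cvtColor(w['frame'],cv2.COLOR_BGR2HSV); m=cv2.inRange(h,(18,150,80),(32,255,255))
    E=[]
    for r in range(r0,r1):
        xs=np.nonzero(m[r,ctr[0]-40:ctr[0]+40])[0]+ctr[0]-40
        E.append((r,xs.min()-.5,xs.max()+.5))
    E=np.array(E)
    ys,xs=np.nonzero(m); s=(ys>=r0)&(ys<r1)&(abs(xs-ctr[0])<18); Q=bydepth(w,np.c_[xs,ys][s]); 
    c=np.median(Q,0)
    for _ in range(3):
        c=Q.mean(0); n=np.linalg.svd(Q-c)[2][2]; n*=np.sign(n[2]); Q=Q[abs((Q-c)@n)<3]
    def onp(uv):
        o,d=pts(w,uv); return o+d*(((c-o)@n)/(d@n))[:,None]
    L=onp(E[:,[1,0]]);Rr=onp(E[:,[2,0]]); mid=(L+Rr)/2
    cm=mid.mean(0); ax=np.linalg.svd(mid-cm)[2][0]; ax*=np.sign(ax[0]);
    if verbose: print('n',n.round(3),'slope_n',np.arccos(n[2]).round(3),'yaw_n',np.degrees(np.arctan2(-n[1],-n[0])).round(1),'axis',ax.round(3),'slope',np.arcsin(ax[2]).round(3),'yaw',np.degrees(np.arctan2(ax[1],ax[0])).round(2),'width',np.linalg.norm(L-Rr,axis=1).mean().round(1),'mid',cm.round(1))
    return c,n,ax,cm,onp
E
python3 - <<'E'
from sock import *
import pickle; w=pickle.load(open('w2.pkl','rb'))
c,n,ax,cm,onp=sock(w,62,128)
H=onp([[242,89]])[0]; print('hole top',H)
hc=H-19.5*n; P=hc-85*ax; print('hole centre',hc,'pivot',P)
h=cv2.cvtColor(w['frame'],cv2.COLOR_BGR2HSV)
m=(((h[...,1]<40)&(h[...,2]>110))|(((h[...,0]<8)|(h[...,0]>172))&(h[...,1]>150)&(h[...,2]>100))).astype(np.uint8)
m[:100]=0;m[235:]=0;m[:,:285]=0;m[:,455:]=0
k,l,st,_=cv2.connectedComponentsWithStats(m); i=1+st[1:,4].argmax(); ys,xs=np.nonzero(l==i); r=cv2.minAreaRect(np.float32(np.c_[xs,ys]));print(st[i],r)
B=onz(w,cv2.boxPoints(r),24);print(B.round(1),B.mean(0))
E
```

```text
n [ 0.506 -0.845  0.173] slope_n 1.397 yaw_n 120.9 axis [0.415 0.414 0.81 ] slope 0.944 yaw 44.95 width 330.3 mid [518.8  21.3 133.7]
hole top [505.12985679  27.06230218 201.65109929]
hole centre [495.2725885   43.54477495 198.27288183] pivot [460.01002099   8.34183627 129.40849016]
[ 293  120  153  112 2489] ((368.988037109375, 176.66444396972656), (16.326332092285156, 179.48663330078125), 55.491477966308594)
[[620.6 227.4  24. ]
 [339.4 285.1  24. ]
 [342.4 313.5  24. ]
 [628.5 257.   24. ]] [482.72156438 270.76716328  24.        ]
```

```bash
python3 - <<'E'
s=open('sock.py').read()
s=s.replace("    c=np.median(Q,0)\n    for _ in range(3):\n        c=Q.mean(0); n=np.linalg.svd(Q-c)[2][2]; n*=np.sign(n[2]); Q=Q[abs((Q-c)@n)<3]\n",
"""    Q=Q[(Q[:,2]>120)&(Q[:,2]<270)]; rng=np.random.default_rng(0); best=0
    for _ in range(300):
        p=Q[rng.choice(len(Q),3,False)]; n=np.cross(p[1]-p[0],p[2]-p[0]); n/=np.linalg.norm(n)+1e-9; i=abs((Q-p[0])@n)<2
        if i.sum()>best: best=i.sum(); I=i
    print(best,len(Q)); Q=Q[I]; c=Q.mean(0); n=np.linalg.svd(Q-c)[2][2]; n*=np.sign(n[2])
""")
open('sock.py','w').write(s)
E
python3 - <<'E'
from sock import *
import pickle; w=pickle.load(open('w2.pkl','rb'))
print(w['depth'][60:135:8,242])
c,n,ax,cm,onp=sock(w,62,128)
H=onp([[242,89]])[0]; print('hole top',H)
hc=H-19.5*n; P=hc-85*ax; print('hole centre',hc,'pivot',P)
E
```

```text
[311.84018 309.86545 304.7665  305.0142  340.31564 298.023   293.84744
 291.95428 288.7809  284.24774]
2058 2181
n [-0.444 -0.404  0.8  ] slope_n 0.644 yaw_n 42.3 axis [0.594 0.536 0.601] slope 0.644 yaw 42.08 width 39.6 mid [508.8  29.5 208.8]
hole top [504.98289722  27.09291107 205.49909168]
hole centre [513.65029372  34.966962   189.9066076 ] pivot [463.20042294 -10.57831517 138.86311374]
```

```bash
python3 -c "
from h import *
go([533.6,53.2,262],n=4); go([533.6,53.2,187])"
```

```text
rows 4 each [ 0.0292 -0.0079  0.098 ] twist 0.0
rows 6 each [ 0.0195 -0.0053  0.107 ] twist 0.0
```

Emit:
apply_moves(series="0.029 -0.008 0.098 0.008 1;0.029 -0.008 0.098 0 1;0.029 -0.008 0.098 0 1;0.029 -0.008 0.098 0 1;0 0 0 0 1")

```text
time: 3.08
tool_pos: [529.5, 52.3, 254.5]
tcp_rot: [179.6, -0.5, -139.6]
ft_force: [-1.9, 0.6, -1.4]
finger_gap: 0.1
grip_force: 0.0
```

Emit:
apply_moves(series="0 0 0.03 0 1;0 0 0.03 0 1;0 0 0.03 0 1;0 0 0.03 0 1;0 0 0.03 0 1")

```text
time: 3.5
tool_pos: [542.6, 58.3, 228.0]
tcp_rot: [-179.4, 1.4, -139.3]
ft_force: [13.1, 17.7, 31.0]
finger_gap: -0.1
grip_force: 14.8
```

Emit:
apply_moves(series="0 0 0.03 0 1;0 0 0.03 0 1;0 0 0.03 0 1;0 0 0 0 1;0 0 0 0 1")

```text
time: 3.92
tool_pos: [537.5, 54.1, 194.4]
tcp_rot: [-179.7, 0.4, -139.4]
ft_force: [3.2, 1.4, 8.2]
finger_gap: -0.2
grip_force: 3.5
```

```bash
python3 - <<'E'
from h import *
s=sense();print(s['tool_pos'],s['tcp_rot'],s['ft_force'])
go([580,240,300],169.2)
E
```

```text
[537.52789145  54.08956626 194.41821535] [-179.68300284    0.41970196 -139.41543031] [3.1553057  1.37281944 8.15448825]
rows 8 each [-0.0642  0.0471 -0.0438] twist 0.0561
```

Emit:
apply_moves(series="0 0 0.02 0 1;0 0 0.015 0 1;0 0 0 0 1")

```text
time: 4.17
tool_pos: [538.4, 54.5, 184.5]
tcp_rot: [-179.6, 0.5, -139.4]
ft_force: [3.1, 2.5, 8.7]
finger_gap: 0.2
grip_force: 4.0
```

Emit:
apply_moves(series="0 0 -0.12 0 1;0 0 -0.12 0 1;0 0 -0.12 0 1;-0.12 0 -0.06 0 0;-0.06 0.06 0 0 0")

```text
time: 4.58
tool_pos: [568.6, 102.2, 313.8]
tcp_rot: [-179.5, 0.6, -139.6]
ft_force: [1.8, 0.4, 0.9]
finger_gap: 23.3
grip_force: 0.0
```

```bash
python3 - <<'E'
from sock import *
s=sense();print(s['tool_pos'],s['tcp_rot'])
w=shot('wrist');save(w,'w3.png')
import pickle;pickle.dump(w,open('w3.pkl','wb'))
h=cv2.cvtColor(w['frame'],cv2.COLOR_BGR2HSV);m=cv2.inRange(h,(18,150,80),(32,255,255));m[:, :160]=0
print(cv2.connectedComponentsWithStats(m)[2:4])
E
```

```text
[568.57425286 102.20365152 313.75016948] [-179.52888262    0.63441749 -139.59926689]
(array([[     0,      0,    512,    384, 188959],
       [   201,      0,     65,    153,   7200],
       [   276,      9,     22,     21,    270],
       [   227,     78,     17,     16,    175],
       [   511,    340,      1,      1,      1],
       [   507,    346,      1,      1,      1],
       [   510,    347,      1,      1,      1],
       [   510,    349,      1,      1,      1]], dtype=int32), array([[256.26857149, 196.36431713],
       [234.56958333,  72.76583333],
       [285.70740741,  20.43333333],
       [234.34857143,  84.65142857],
       [511.        , 340.        ],
       [507.        , 346.        ],
       [510.        , 347.        ],
       [510.        , 349.        ]]))
```

View pics/w3.png

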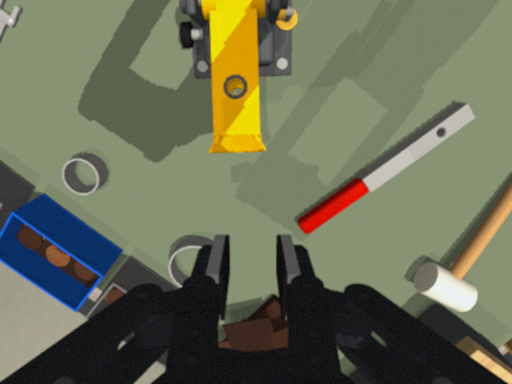

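Emit:
apply_moves(series="0 0 0 0.004 -1;0 0 0 0 -1;0 0 0 0 -1")

```text
time: 4.88
tool_pos: [563.2, 101.8, 305.8]
tcp_rot: [-180.0, -0.0, -139.9]
ft_force: [0.1, -1.2, -0.4]
finger_gap: 67.7
grip_force: 0.0
```

```bash
python3 - <<'E'
from sock import *
s=sense();print(s['tool_pos'],s['tcp_rot'],s['time'])
w=shot('wrist')
h=cv2.cvtColor(w['frame'],cv2.COLOR_BGR2HSV);m=cv2.inRange(h,(18,150,80),(32,255,255));m[:, :160]=0
_,_,st,C=cv2.connectedComponentsWithStats(m); print(st[1:4],C[1:4])
i=[i for i in range(1,len(st)) if 100<st[i,4]<260 and 12<st[i,2]<20][0]; hx=C[i]
c,n,ax,cm,onp=sock(w,40,126,ctr=(int(hx[0]),0))
H=onp([hx])[0]; hc=H-19.5*n; print('holetop',H,'hole',hc,'pivot',hc-85*ax,'mouth',hc+40*ax)
m=(((h[...,1]<40)&(h[...,2]>110))|(((h[...,0]<8)|(h[...,0]>172))&(h[...,1]>150)&(h[...,2]>100))).astype(np.uint8)
m[:90]=0;m[240:]=0;m[:,:285]=0;m[:,485:]=0
k,l,st,_=cv2.connectedComponentsWithStats(m); i=1+st[1:,4].argmax(); ys,xs=np.nonzero(l==i); r=cv2.minAreaRect(np.float32(np.c_[xs,ys]));print(st[i],r)
B=onz(w,cv2.boxPoints(r),24);print(B.round(1),B.mean(0))
E
```

```text
[563.21234405 101.84327421 305.84279386] [-1.79976213e+02 -4.68354502e-04 -1.39889926e+02] 4.8833
[[ 193    0   68  162 7864]
 [ 271   15   22   21  279]
 [ 221   86   17   16  176]] [[228.35592574  76.22901831]
 [280.92473118  26.03584229]
 [228.28977273  92.17613636]]
2587 2730
n [-0.167 -0.152  0.974] slope_n 0.228 yaw_n 42.2 axis [0.724 0.652 0.226] slope 0.228 yaw 42.02 width 39.7 mid [514.9  35.1 174.4]
holetop [520.83676905  39.91767658 176.21111683] hole [524.096072    42.87419115 157.21411796] pivot [462.57679613 -12.55552322 138.03273475] mouth [553.04631946  68.95876262 166.24065124]
[ 296  108  177  132 3290] ((384.8536376953125, 176.13711547851562), (17.761430740356445, 210.192626953125), 54.12500762939453)
[[621.4 230.5  24. ]
 [339.7 285.9  24. ]
 [341.8 312.7  24. ]
 [629.  258.6  24. ]] [482.98557394 271.9235013   24.        ]
```

```bash
python3 -c "
from h import *
go([547.3,259.7,120],169.1,n=8)"
```

```text
rows 8 each [-0.0374  0.0546  0.0773] twist 0.0556
```

Emit:
apply_moves(series="-0.037 0.055 0.077 0 -1;-0.037 0.055 0.077 0 -1;-0.037 0.055 0.077 0 -1;-0.037 0.055 0.077 0 -1;-0.037 0.055 0.077 0 -1", squeeze=20)

```text
time: 5.35
tool_pos: [552.1, 200.8, 189.1]
tcp_rot: [-180.0, 0.0, -140.0]
ft_force: [0.7, 0.0, -1.0]
finger_gap: 85.3
grip_force: 0.0
```

Emit:
apply_moves(series="-0.037 0.055 0.077 0 -1;-0.037 0.055 0.077 0 -1;-0.037 0.055 0.077 0 -1;0 0 0 0.056 -1;0 0 0 0.056 -1")

```text
time: 5.77
tool_pos: [544.0, 260.0, 118.0]
tcp_rot: [180.0, -0.3, -152.9]
ft_force: [0.9, 0.0, 0.3]
finger_gap: 85.3
grip_force: 0.0
```

Emit:
apply_moves(series="0 0 0 0.056 -1;0 0 0 0.056 -1;0 0 0 0.056 -1;0 0 0 0.056 -1;0 0 0 0.056 -1")

```text
time: 6.18
tool_pos: [546.0, 259.3, 120.8]
tcp_rot: [-180.0, -0.0, 174.8]
ft_force: [-1.0, 0.3, 0.1]
finger_gap: 85.3
grip_force: 0.0
```

Emit:
apply_moves(series="0 0 0 0.053 -1;0 0 0 0 -1;0 0 0 0 -1")

```text
time: 6.43
tool_pos: [546.0, 259.5, 120.8]
tcp_rot: [-180.0, -0.0, 169.3]
ft_force: [-0.1, 0.8, -0.4]
finger_gap: 85.2
grip_force: 0.0
```

```bash
python3 -c "
from h import *
s=sense();print(s['tool_pos'],s['tcp_rot'])
go([547.3,259.7,40],169.1,n=3)
w=shot('wrist');h=cv2.cvtColor(w['frame'],cv2.COLOR_BGR2HSV)
m=((h[...,0]<8)|(h[...,0]>172))&(h[...,1]>150)&(h[...,2]>100)
k,l,st,c=cv2.connectedComponentsWithStats(m.astype(np.uint8)); i=1+st[1:,4].argmax(); ys,xs=np.nonzero(l==i);r=cv2.minAreaRect(np.float32(np.c_[xs,ys]));print(st[i]);B=onz(w,cv2.boxPoints(r),24);print(B.round(1),B.mean(0).round(1))
"
```

```text
[545.99282563 259.51224907 120.81762227] [-1.79987266e+02 -7.28133979e-03  1.69264101e+02]
rows 3 each [-0.0014  0.0005  0.0898] twist 0.0005
[ 239  148   30  127 3553]
[[512.1 255.5  24. ]
 [516.2 276.9  24. ]
 [625.  258.   24. ]
 [620.3 233.3  24. ]] [568.4 256.   24. ]
```

Emit:
apply_moves(series="0 0 0.1 0 -1;0 0 0.1 0 -1;0 0 0.1 0 -1;0 0 0.06 0 -1;0 0 0.033 0 -1")

```text
time: 6.9
tool_pos: [543.6, 259.1, -0.5]
tcp_rot: [-179.8, -0.2, 169.3]
ft_force: [-0.5, -0.5, -0.6]
finger_gap: 85.2
grip_force: 0.0
```

Emit:
apply_moves(series="0 0 0 0 1;0 0 0 0 1;0 0 0 0 1;0 0 0 0 1;0 0 0 0 1", squeeze=20)

```text
time: 7.32
tool_pos: [547.3, 260.7, 4.9]
tcp_rot: [179.9, 0.1, 169.1]
ft_force: [-0.0, -2.0, 3.3]
finger_gap: 25.6
grip_force: 3.4
```

Emit:
apply_moves(series="0 0 0 0 1;0 0 0 0 1;0 0 0 0 1")

```text
time: 7.57
tool_pos: [547.3, 260.6, 4.9]
tcp_rot: [179.9, 0.1, 169.1]
ft_force: [-0.3, -0.1, 6.8]
finger_gap: 23.4
grip_force: 22.0
```

Emit:
apply_moves(series="0 0 -0.03 0 1;0 0 -0.06 0 1;0 0 -0.09 0 1;0 0 -0.1 0 1;0 0 -0.1 0 1")

```text
time: 7.98
tool_pos: [544.8, 259.8, 117.6]
tcp_rot: [-179.9, -0.1, 169.1]
ft_force: [0.2, 0.6, -4.4]
finger_gap: 23.6
grip_force: 20.0
```

Emit:
apply_moves(series="0 0 -0.1 0 1;0 0 -0.08 0 1;0 0 -0.05 0 1;0 0 0 0 1;0 0 0 0 1")

```text
time: 8.4
tool_pos: [546.3, 260.3, 186.7]
tcp_rot: [179.9, 0.1, 169.1]
ft_force: [-0.7, 0.0, -5.3]
finger_gap: 23.6
grip_force: 20.2
```

```bash
python3 - <<'E'
from h import *
s=sense();print(s['tool_pos'],s['tcp_rot'],s['finger_gap'])
w=shot('wrist');save(w,'w4.png')
import pickle;pickle.dump(w,open('w4.pkl','wb'))
E
```

```text
[546.28337017 260.34654    186.7342637 ] [1.79947123e+02 8.34418800e-02 1.69128222e+02] 23.58756260802766
```

View pics/w4.png

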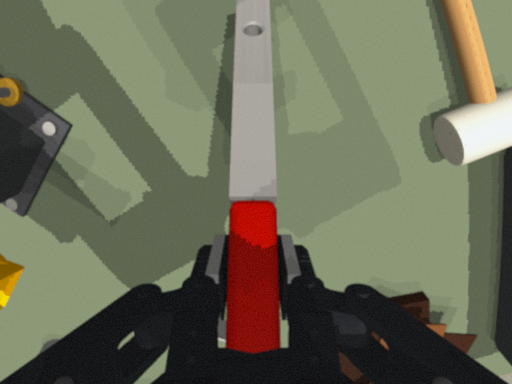

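```bash
cat > lev.py <<'E'
from h import *
def lev(w,r0=40,r1=195,hole=None,c0=253):
    uv=np.array([[c,r] for r in range(r0,r1,3) for c in range(c0-10,c0+11,2)])
    Q=bydepth(w,uv); Tm=w['X']@np.linalg.inv(w['tool_from_camera']); Q=(Q-Tm[:3,3])@Tm[:3,:3]
    for _ in range(4):
        c=np.median(Q,0) if _==0 else Q.mean(0); n=np.linalg.svd(Q-Q.mean(0))[2][2]; n*=-np.sign(n[2]); Q=Q[abs((Q-Q.mean(0))@n)<3]
    c=Q.mean(0); print('tool-frame top c',c.round(1),'n',n.round(3),'tilt',np.arctan2(n[0],-n[2]).round(3), len(Q),len(uv))
    o,d=pts(w,hole); o=(o-Tm[:3,3])@Tm[:3,:3]; d=d@Tm[:3,:3]
    P=o+d*(((c-o)@n)/(d@n))[:,None]; print('marks',P.round(1).tolist())
    return c,n,P
E
python3 - <<'E'
from lev import *
import pickle;w=pickle.load(open('w4.pkl','rb'))
lev(w,hole=[[253,30],[253,199.5]])
E
```

```text
tool-frame top c [63.6  0.2 44.4] n [ 0.001  1.    -0.002] tilt 0.387 262 572
marks [[57.1, -0.4, -309.2], [68.7, -0.0, -108.2]]
```

```bash
python3 - <<'E'
from lev import *
import pickle;w=pickle.load(open('w4.pkl','rb'))
print(w['depth'][20:200:12,253],w['depth'][100,230:280:6])
E
```

```text
[217.69153 223.08806 207.59676 202.23888 197.70721 193.82967 189.94998
 186.69775 182.50247 177.87527 175.48712 171.27571 169.28065 165.29947
 162.25906] [318.14832 185.1452  187.13718 185.91968 187.54901 186.87624 186.3022
 185.75858 317.92853]
```

```bash
python3 - <<'E'
s=open('lev.py').read()
s=s.replace("    Q=bydepth(w,uv);","    z=w['depth'][uv[:,1],uv[:,0]]; print('zeros',(z<=0).sum()); f=np.polyfit(uv[:,1],z,1,w=(z>0)*1.); uv=uv[(z>0)&(abs(np.polyval(f,uv[:,1])-z)<12)]\n    Q=bydepth(w,uv);")
open('lev.py','w').write(s)
E
python3 - <<'E'
from lev import *
import pickle;w=pickle.load(open('w4.pkl','rb'))
c,n,P=lev(w,hole=[[253,30],[253,199.5]]); print(np.linalg.norm(P[0]-P[1]))
E
```

```text
zeros 2
tool-frame top c [63.5  0.2 45.9] n [ 0.693 -0.005 -0.721] tilt 0.766 570 570
marks [[114.8, 0.3, 95.2], [24.6, 0.1, 8.4]]
125.12589938401302
```

Emit:
apply_moves(series="0 0 0.06 0 1;0 0 0.05 0 1;0 0 0.02 0 1;0 0 0 0 1;-0.033 0 0.033 0 1", squeeze=20)

```text
time: 8.87
tool_pos: [554.4, 258.9, 137.3]
tcp_rot: [-180.0, -0.1, 169.2]
ft_force: [-0.5, 0.1, -2.4]
finger_gap: 23.6
grip_force: 20.1
```

Emit:
apply_moves(series="-0.033 0 0.033 0 1;-0.028 0 0.038 0 1;-0.029 0 0.038 0 1;-0.023 0 0.041 0 1;-0.023 0 0.041 0 1")

```text
time: 9.28
tool_pos: [596.2, 250.5, 79.3]
tcp_rot: [-180.0, -0.0, 169.1]
ft_force: [0.5, -0.0, -1.7]
finger_gap: 23.7
grip_force: 19.7
```

Emit:
apply_moves(series="-0.018 0 0.044 0 1;-0.018 0 0.044 0 1;0 0 0 0 1;0 0 0 0 1")

```text
time: 9.62
tool_pos: [605.0, 248.2, 51.9]
tcp_rot: [-179.9, -0.2, 169.1]
ft_force: [0.1, 0.5, -3.2]
finger_gap: 23.8
grip_force: 19.8
```

Emit:
apply_moves(series="0 0 0 0 1;0 0 0 0 1;0 0 0 0 1;0 0 -0.02 0 1;0 0 -0.05 0 1", squeeze=80)

```text
time: 10.03
tool_pos: [604.5, 248.1, 72.8]
tcp_rot: [-179.9, -0.2, 169.1]
ft_force: [0.6, -0.5, -4.7]
finger_gap: 22.0
grip_force: 83.4
```

Emit:
apply_moves(series="0 0 -0.1 0 1;0 0 -0.1 0 1;0 0 -0.1 0 1;0 0 -0.06 0 1;0 0 0 0 1")

```text
time: 10.45
tool_pos: [609.8, 249.8, 191.2]
tcp_rot: [179.7, 0.6, 169.1]
ft_force: [2.4, 0.8, -3.3]
finger_gap: 21.9
grip_force: 83.7
```

```bash
python3 - <<'E'
from lev import *
s=sense();print(s['tool_pos'],s['tcp_rot'],s['finger_gap'],s['grip_force'])
w=shot('wrist')
import pickle;pickle.dump(w,open('w5.pkl','wb'))
g=cv2.cvtColor(w['frame'],cv2.COLOR_BGR2HSV)
col=g[:,253]; print([ (r,col[r].tolist()) for r in range(150,230,8)])
print(w['depth'][0:220:20,253]); save(w,'w5.png')
E
```

```text
[609.76105525 249.82016069 191.19671255] [179.66948865   0.59576292 169.13277647] 21.923288410600293 83.70503425598145
[(150, [17, 17, 216]), (158, [18, 14, 216]), (166, [20, 14, 213]), (174, [18, 14, 213]), (182, [21, 16, 212]), (190, [21, 12, 210]), (198, [2, 255, 202]), (206, [1, 233, 219]), (214, [2, 239, 220]), (222, [3, 242, 220])]
[134.98943 134.87976 136.13007 136.68137 138.34329 139.00037 138.4609
 140.50438 142.48743 142.13928 144.6153 ]
```

View pics/w5.png

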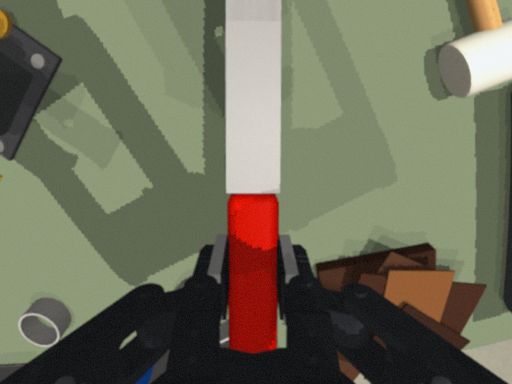

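```bash
python3 - <<'E'
from lev import *
import pickle;w=pickle.load(open('w5.pkl','rb'))
c,n,P=lev(w,r0=3,r1=188,hole=[[253,192.5]])
Tm=T(); print(Tm[:3,:3]@n, Tm[:3,3])
E
```

```text
zeros 5
tool-frame top c [75.2  0.1  3.1] n [ 0.222 -0.005 -0.975] tilt 0.224 677 677
marks [[33.5, 0.1, -6.4]]
[-0.22623255  0.0345612   0.97345999] [608.61046025 249.38942739 187.53558994]
```

```bash
python3 -c "
from h import *
go([738,237,262],222.1,n=9)"
```

```text
rows 9 each [-0.0481  0.0046 -0.0272] twist -0.0514
```

Emit:
apply_moves(series="-0.048 0.005 -0.027 0 1;-0.048 0.005 -0.027 0 1;-0.048 0.005 -0.027 0 1;-0.048 0.005 -0.027 0 1;-0.048 0.005 -0.027 0 1")

```text
time: 10.92
tool_pos: [678.0, 242.0, 220.7]
tcp_rot: [-179.9, -0.2, 169.1]
ft_force: [0.2, 0.4, -4.3]
finger_gap: 22.3
grip_force: 83.5
```

Emit:
apply_moves(series="-0.048 0.005 -0.027 0 1;-0.048 0.005 -0.027 0 1;-0.048 0.005 -0.027 0 1;-0.048 0.005 -0.027 0 1;0 0 0 -0.03 1")

```text
time: 11.33
tool_pos: [737.8, 236.4, 254.0]
tcp_rot: [-180.0, -0.0, 172.4]
ft_force: [0.4, -0.2, -3.6]
finger_gap: 21.7
grip_force: 83.6
```

Emit:
apply_moves(series="0 0 0 -0.05 1;0 0 0 -0.05 1;0 0 0 -0.05 1;0 0 0 -0.05 1;0 0 0 -0.05 1")

```text
time: 11.75
tool_pos: [735.3, 237.2, 252.3]
tcp_rot: [180.0, -0.2, -158.5]
ft_force: [-0.6, 0.9, -3.7]
finger_gap: 22.1
grip_force: 83.6
```

Emit:
apply_moves(series="0 0 0 -0.05 1;0 0 0 -0.05 1;0 0 0 -0.05 1;0 0 0 -0.033 1;0 0 0 0 1")

```text
time: 12.17
tool_pos: [735.4, 237.2, 252.5]
tcp_rot: [179.9, -0.2, -137.6]
ft_force: [-0.1, 0.6, -4.6]
finger_gap: 21.7
grip_force: 83.5
```

Emit:
apply_moves(series="0 0 0 0 1;0 0 0 0 1")

```text
time: 12.33
tool_pos: [735.7, 237.4, 253.8]
tcp_rot: [179.9, -0.1, -138.0]
ft_force: [-0.5, 0.6, -4.4]
finger_gap: 22.0
grip_force: 83.5
```

```bash
python3 - <<'E'
from lev import *
s=sense();print(s['tool_pos'],s['tcp_rot'],s['joint_pos'])
w=shot('wrist'); a=shot('scene')
import pickle;pickle.dump((w,a),open('w6.pkl','wb'))
c,n,P=lev(w,r0=3,r1=188,hole=[[253,192.5]])
z=np.vstack([w['frame'][0:260,150:400],cv2.resize(a['frame'][130:240,160:360],(250,138))]); cv2.imwrite('pics/z6.png',cv2.resize(z,None,fx=1.5,fy=1.5)[:600])
go([738,237,223],222.1)
E
```

```text
[735.71940911 237.35844922 253.8201587 ] [ 1.79938651e+02 -1.00243749e-01 -1.37958966e+02] [ 1.40798908e+01  3.56816969e+01  4.78936312e+01  7.23328974e-03
  9.65419787e+01 -1.17960273e+02]
zeros 5
tool-frame top c [75.4 -0.   3. ] n [ 0.218  0.015 -0.976] tilt 0.22 677 677
marks [[33.6, -0.1, -6.3]]
rows 1 each [-0.0042 -0.0054  0.1055] twist -0.0001
```

View pics/z6.png

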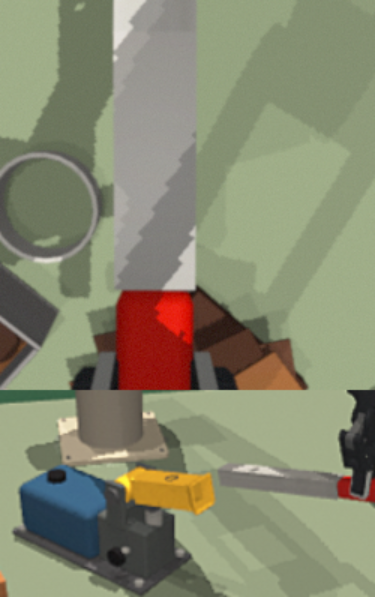

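Emit:
apply_moves(series="-0.004 -0.005 0.05 0 1;0 0 0.053 0 1;0 0 0 0 1;0.033 0 0.0075 0 1;0.033 0 0.0075 0 1")

```text
time: 12.85
tool_pos: [722.9, 223.8, 218.5]
tcp_rot: [180.0, -0.1, -137.8]
ft_force: [-1.0, -0.3, -4.3]
finger_gap: 21.9
grip_force: 83.5
```

Emit:
apply_moves(series="0.033 0 0.0075 0 1;0.033 0 0.0075 0 1;0 0 0 0 1;0 0 0 0 1")

```text
time: 13.18
tool_pos: [708.6, 210.3, 215.4]
tcp_rot: [180.0, -0.0, -137.9]
ft_force: [0.0, -0.2, -3.5]
finger_gap: 22.1
grip_force: 83.6
```

```bash
cat > chk.py <<'E'
from h import *
def chk():
    s=sense(); p=np.array(s['tool_pos']); u=np.array([.7226,.6528,.226]); y=np.array([-.67,.742,0]); n=np.cross(u,y)
    d=p-np.array([637.8,146.2,191.3]); print('to home along',(d@u).round(1),'lat y',(d@y).round(1),'normal',(d@n).round(1),'rot',np.round(s['tcp_rot'],2),'F',np.round(s['ft_force'],1),'tau',np.round(s['wrist_torque'],2),'t',s['time'],'gap',s['finger_gap'])
chk()
E
python3 chk.py
```

```text
to home along 98.4 lat y 0.2 normal 1.8 rot [ 1.7999e+02 -1.0000e-02 -1.3786e+02] F [ 0.  -0.2 -3.5] tau [ 0.18 -0.25 -0.09] t 13.1833 gap 22.08220794430561
```

Emit:
apply_moves(series="0.026 0 0.010 0 1;0.026 0 0.006 0 1;0.026 0 0.006 0 1;0.026 0 0.006 0 1;0 0 0 0 1")

```text
time: 13.6
tool_pos: [685.3, 189.2, 206.7]
tcp_rot: [180.0, -0.0, -137.8]
ft_force: [-0.9, -0.5, -5.0]
finger_gap: 21.9
grip_force: 83.5
```

```bash
python3 chk.py
```

```text
to home along 65.9 lat y 0.1 normal 0.5 rot [ 1.7999e+02 -3.0000e-02 -1.3784e+02] F [-0.9 -0.5 -5. ] tau [ 0.2  -0.2  -0.01] t 13.6 gap 21.93391347162026
```

Emit:
apply_moves(series="0.026 0 0.006 0 1;0.026 0 0.006 0 1;0.026 0 0.006 0 1;0.026 0 0.006 0 1;0 0 0 0 1")

```text
time: 14.02
tool_pos: [662.3, 168.4, 199.7]
tcp_rot: [180.0, -0.0, -137.8]
ft_force: [0.1, -0.2, -5.3]
finger_gap: 22.1
grip_force: 83.5
```

Emit:
apply_moves(series="0.026 0 0.006 0 1;0.026 0 0.006 0 1;0.026 0 0.006 0 1;0 0 0 0 1")

```text
time: 14.35
tool_pos: [644.4, 152.2, 194.0]
tcp_rot: [180.0, -0.1, -137.8]
ft_force: [-0.6, -0.3, -5.1]
finger_gap: 21.9
grip_force: 83.5
```

```bash
python3 chk.py
```

```text
to home along 9.3 lat y -0.0 normal 0.6 rot [ 1.7998e+02 -7.0000e-02 -1.3784e+02] F [-0.6 -0.3 -5.1] tau [ 0.2  -0.23  0.04] t 14.35 gap 21.875118656521146
```

Excellent; final push until a contact force shows at the blind end.

Emit:
apply_moves(series="0.02 0 0.005 0 1;0.015 0 0.0035 0 1;0.01 0 0.0025 0 1;0 0 0 0 1")

```text
time: 14.68
tool_pos: [637.8, 146.1, 193.1]
tcp_rot: [-179.9, 0.5, -137.8]
ft_force: [12.3, 9.6, -5.7]
finger_gap: 21.7
grip_force: 83.3
```

Emit:
apply_moves(series="0.01 0 0.0025 0 1;0 0 0 0 1;0 0 0 0 1")

```text
time: 14.93
tool_pos: [637.6, 146.0, 193.7]
tcp_rot: [-179.8, 0.8, -137.7]
ft_force: [20.2, 16.5, -5.5]
finger_gap: 22.3
grip_force: 83.3
```

```bash
python3 chk.py
```

```text
to home along 0.3 lat y -0.0 normal 2.4 rot [-179.8     0.84 -137.71] F [20.2 16.5 -5.5] tau [ 3.11 -3.41 -0.15] t 14.9333 gap 22.274495301484436
```

Emit:
apply_moves(series="0 0 0 0 -1;0 0 0 0 -1;0 0 0 0 -1;0 0 0 0 -1;0 0 0 0 -1")

```text
time: 15.35
tool_pos: [632.8, 141.5, 190.5]
tcp_rot: [-180.0, -0.0, -137.8]
ft_force: [-0.2, -0.7, 0.0]
finger_gap: 80.4
grip_force: 0.0
```

Emit:
apply_moves(series="0 0 -0.1 0 -1;0 0 -0.12 0 -1;0 0 -0.12 0 -1;0 0 -0.04 0 -1;0 0 0 0 -1")

```text
time: 15.77
tool_pos: [634.9, 141.9, 310.5]
tcp_rot: [-179.7, 0.4, -137.8]
ft_force: [0.5, 0.5, 0.5]
finger_gap: 85.7
grip_force: 0.0
```

Emit:
apply_moves(series="0 0 0 0 -1;0 0 0 0 -1")

```text
time: 15.93
tool_pos: [632.4, 141.6, 302.7]
tcp_rot: [179.9, -0.1, -137.8]
ft_force: [-0.0, 0.8, -1.1]
finger_gap: 85.6
grip_force: 0.0
```

```bash
python3 - <<'E'
from h import *
s=sense();print(s['tool_pos'],s['tcp_rot'],s['time'])
w=shot('wrist');b=shot('top');a=shot('scene')
import pickle;pickle.dump((w,a,b),open('w7.pkl','wb'))
z=np.vstack([cv2.resize(w['frame'][0:250,130:380],(500,500)),]);cv2.imwrite('pics/z7.png',z)
for n,d in(('scene',a),('top',b)):
    h=cv2.cvtColor(d['frame'],cv2.COLOR_BGR2HSV)
    m=cv2.inRange(h,(6,180,110),(18,255,255)); k,l,st,c=cv2.connectedComponentsWithStats(m)
    for i in range(1,k):
        if st[i,4]>=6: print(n,st[i].tolist(),np.round(c[i],1))
cv2.imwrite('pics/blk.png',np.hstack([cv2.resize(a['frame'][200:275,90:180],(360,300)),cv2.resize(b['frame'][170:210,320:385],(400,246),interpolation=cv2.INTER_CUBIC)[:246].copy() if 0 else cv2.copyMakeBorder(cv2.resize(b['frame'][170:210,320:385],(400,246)),0,54,0,0,0)]))
E
```

```text
[632.39453485 141.57921092 302.65065098] [ 1.79930110e+02 -1.10422823e-01 -1.37827977e+02] 15.9333
scene [74, 142, 7, 1, 7] [ 77. 142.]
scene [12, 149, 7, 1, 7] [ 15. 149.]
scene [26, 148, 7, 1, 7] [ 29. 148.]
scene [105, 193, 17, 17, 191] [112.3 201.6]
scene [147, 217, 7, 12, 57] [149.7 222.6]
top [338, 191, 5, 5, 21] [340.1 193.3]
```

View pics/z7.png

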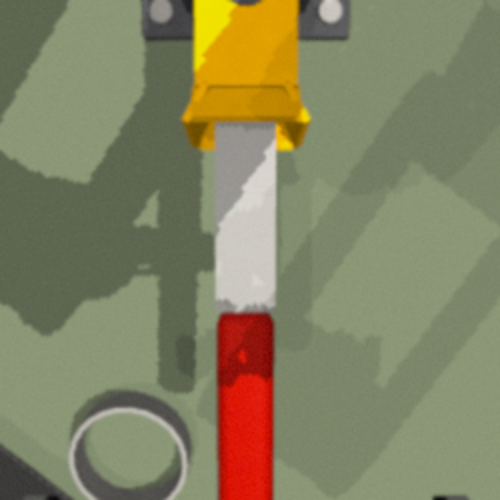

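```bash
python3 - <<'E'
from h import *
import pickle;w,a,b=pickle.load(open('w7.pkl','rb'))
print(onz(b,[[340.1,193.3]],97), onz(a,[[149.7,222.6]],81))
go([563,102,320],n=3)
E
```

```text
[[ 551.34969096 -238.65214302   97.        ]] [[ 554.98973705 -237.53422909   81.        ]]
rows 3 each [ 0.0866  0.019  -0.0196] twist 0.0
```

Emit:
apply_moves(series="0.087 0.018 -0.02 0 -1;0.087 0.018 -0.02 0 -1;0.087 0.018 -0.02 0 -1;0 0 0 0 -1;0 0 0 0 -1")

```text
time: 16.5
tool_pos: [563.3, 100.7, 322.2]
tcp_rot: [180.0, 0.0, -137.9]
ft_force: [-0.0, -0.3, 0.5]
finger_gap: 85.4
grip_force: 0.0
```

Emit:
apply_moves(series="0 0 0 0 -1;0 0 0 0 -1")

```text
time: 16.67
tool_pos: [564.2, 101.5, 321.4]
tcp_rot: [180.0, -0.0, -137.8]
ft_force: [-0.3, -0.9, -0.2]
finger_gap: 85.3
grip_force: 0.0
```

```bash
cat > meas.py <<'E'
from sock import *
def meas(rows=(40,122)):
    s=sense();print(np.round(s['tool_pos'],1),np.round(s['tcp_rot'],2),s['time'])
    w=shot('wrist')
    h=cv2.cvtColor(w['frame'],cv2.COLOR_BGR2HSV);m=cv2.inRange(h,(18,150,80),(32,255,255))
    m[:, :150]=0;m[:,360:]=0
    # dark/other blob (hole ring) enclosed in yellow
    cs,hi=cv2.findContours(m,cv2.RETR_CCOMP,cv2.CHAIN_APPROX_NONE)
    H=[c for c,k in zip(cs,hi[0]) if k[3]>=0 and 60<cv2.contourArea(c)<700]
    print([ (cv2.minEnclosingCircle(c),cv2.contourArea(c)) for c in H])
    c0=max(H,key=cv2.contourArea); hx=cv2.fitEllipse(c0)[0]
    c,n,ax,cm,onp=sock(w,*rows,ctr=(int(hx[0]),0))
    Ht=onp([hx])[0]; hc=Ht-19.5*n; print('holetop',Ht,'hole',hc,'pivot',hc-85*ax)
    # brightness inside hole
    g=w['frame'][int(hx[1])-9:int(hx[1])+10:3,int(hx[0])-9:int(hx[0])+10:3].sum(2)//3; print(g)
    return w
if __name__=='__main__': meas(); go([553,-190,250],180)
E
python3 meas.py
```

```text
[564.2 101.5 321.4] [ 1.7995e+02 -5.0000e-02 -1.3781e+02] 16.6667
[(((234.0, 92.6875), 12.353142738342285), 432.0)]
2486 2533
n [-0.158 -0.142  0.977] slope_n 0.214 yaw_n 42.0 axis [0.724 0.656 0.212] slope 0.214 yaw 42.2 width 39.5 mid [514.6  34.7 173.3]
holetop [521.942247    41.64165867 175.48883575] hole [525.02152274  44.40996509 156.43353358] pivot [463.48723834 -11.38217053 138.38444923]
[[115  91  65  61  67  85 118]
 [ 90  65  80  87  82  67  84]
 [ 65  74  76  70  72  91  64]
 [ 70  74  60  67  65  76  70]
 [ 68  69  81 115 113  96  67]
 [ 68  81 120 116 111  83  68]
 [ 89  60  68  72  62  61 102]]
rows 9 each [ 0.0756 -0.0772  0.0265] twist 0.0409
```

```bash
python3 -c "
from h import *
go([640.8,148.9,230],222.1,n=4)"
```

```text
rows 4 each [-0.0738 -0.0137  0.0761] twist 0.0002
```

Emit:
apply_moves(series="-0.074 -0.014 0.076 0 -1;-0.074 -0.014 0.076 0 -1;-0.074 -0.014 0.076 0 -1;-0.074 -0.014 0.076 0 -1;0 0 0.09 0 -1", squeeze=20)

```text
time: 17.13
tool_pos: [643.6, 150.7, 202.1]
tcp_rot: [180.0, 0.1, -137.7]
ft_force: [1.2, -0.2, -1.0]
finger_gap: 85.2
grip_force: 0.0
```

Emit:
apply_moves(series="0 0 0.083 0 -1;0 0 0 0 1;0 0 0 0 1;0 0 0 0 1;0 0 0 0 1")

```text
time: 17.55
tool_pos: [642.5, 148.6, 182.1]
tcp_rot: [-179.9, 0.2, -137.8]
ft_force: [1.2, 0.2, 0.2]
finger_gap: 38.6
grip_force: 0.0
```

Emit:
apply_moves(series="0 0 0 0 1;0 0 0 0 1;0 0 0 0 1;0 0 0 0 1")

```text
time: 17.88
tool_pos: [642.4, 148.9, 181.2]
tcp_rot: [-179.9, 0.2, -137.8]
ft_force: [4.6, 2.8, 4.1]
finger_gap: 23.2
grip_force: 26.7
```

Emit:
apply_moves(series="0.005 0 -0.018 0 1;0.005 0 -0.018 0 1;0.005 0 -0.018 0 1;0.005 0 -0.018 0 1;0 0 0 0 1")

```text
time: 18.3
tool_pos: [636.8, 145.3, 200.4]
tcp_rot: [180.0, 0.1, -137.8]
ft_force: [4.4, 5.8, -4.6]
finger_gap: 23.6
grip_force: 25.1
```

```bash
python3 chk.py
```

```text
to home along 0.7 lat y 0.0 normal 9.2 rot [ 1.7995e+02  7.0000e-02 -1.3779e+02] F [ 4.4  5.8 -4.6] tau [ 1.03 -1.   -0.11] t 18.3 gap 23.62490946119683
```

Emit:
apply_moves(series="0 0 0 0 -1;0 0 0 0 -1;0 0 0 0 -1;0 0 0 0 -1;0 0 -0.08 0 -1")

```text
time: 18.72
tool_pos: [633.8, 143.8, 219.0]
tcp_rot: [179.7, -0.5, -137.8]
ft_force: [0.1, 0.3, -2.1]
finger_gap: 81.5
grip_force: 0.0
```

Emit:
apply_moves(series="0 0 -0.12 0 -1;0 0 -0.12 0 -1;0.087 0.014 -0.06 0 -1;0.087 0.014 0 0 -1;0.087 0.014 0 0 -1")

```text
time: 19.13
tool_pos: [570.4, 100.8, 317.1]
tcp_rot: [-179.9, 0.2, -137.8]
ft_force: [0.3, -0.7, -0.6]
finger_gap: 85.5
grip_force: 0.0
```

Emit:
apply_moves(series="0 0 0 0 -1;0 0 0 0 -1;0 0 0 0 -1")

```text
time: 19.38
tool_pos: [570.4, 101.1, 315.1]
tcp_rot: [-180.0, 0.0, -137.8]
ft_force: [-0.2, 0.4, -0.1]
finger_gap: 85.3
grip_force: 0.0
```

```bash
python3 meas.py
```

```text
[570.4 101.1 315.1] [-1.7998e+02  4.0000e-02 -1.3784e+02] 19.3833
[(((239.0, 87.0), 12.649210929870605), 461.0)]
2464 2500
n [-0.16  -0.146  0.976] slope_n 0.218 yaw_n 42.3 axis [0.725 0.654 0.216] slope 0.218 yaw 42.03 width 39.6 mid [517.9  37.8 174.6]
holetop [521.84166805  41.48528059 175.8166233 ] hole [524.96511882  44.32377313 156.77884466] pivot [463.32281536 -11.23496543 138.38175266]
[[103  72  62  68  68  71 111]
 [ 75  81  83  91  83  77  69]
 [ 71  82  74  70  74  92  67]
 [ 64  73  58  64  66  73  73]
 [ 69  70  84 108 108  86  67]
 [ 75  82 120 112 110  86  69]
 [ 96  59  66  73  74  65 101]]
rows 9 each [ 0.0773 -0.0756  0.0241] twist 0.0409
```

Emit:
apply_moves(series="-0.08 -0.014 0.06 0 -1;-0.08 -0.014 0.06 0 -1;-0.08 -0.014 0.06 0 -1;0 0 0.08 0 -1;0 0 0.08 0 -1", squeeze=60)

```text
time: 19.85
tool_pos: [633.4, 141.5, 210.9]
tcp_rot: [180.0, -0.0, -137.7]
ft_force: [0.0, -0.4, -0.2]
finger_gap: 85.3
grip_force: 0.0
```

Emit:
apply_moves(series="0 0 0.08 0 -1;0 0 0.07 0 -1;0 0 0 0 1;0 0 0 0 1;0 0 0 0 1")

```text
time: 20.27
tool_pos: [632.9, 140.5, 169.2]
tcp_rot: [-180.0, 0.1, -137.8]
ft_force: [0.6, 0.7, -0.0]
finger_gap: 51.4
grip_force: 0.0
```

Emit:
apply_moves(series="0 0 0 0 1;0 0 0 0 1;0 0 0 0 1;0 0 0 0 1")

```text
time: 20.6
tool_pos: [633.2, 140.6, 169.9]
tcp_rot: [-179.9, 0.2, -137.8]
ft_force: [2.7, 2.4, 4.0]
finger_gap: 23.0
grip_force: 60.6
```

Emit:
apply_moves(series="0.004 0 -0.018 0 1;0.004 0 -0.018 0 1;0.004 0 -0.018 0 1;0.004 0 -0.018 0 1;0 0 0 0 1")

```text
time: 21.02
tool_pos: [628.1, 137.4, 188.6]
tcp_rot: [179.9, -0.0, -137.8]
ft_force: [4.1, 3.4, -7.9]
finger_gap: 22.9
grip_force: 60.4
```

```bash
python3 chk.py
```

```text
to home along -13.4 lat y -0.0 normal 0.3 rot [ 1.7993e+02 -1.0000e-02 -1.3781e+02] F [ 4.1  3.4 -7.9] tau [ 0.87 -0.91 -0.1 ] t 21.0167 gap 22.936773668518054
```

Emit:
apply_moves(series="0 0 0 0 -1;0 0 0 0 -1;0 0 0 0 -1;0 0 0 0 -1;0 0 -0.08 0 -1")

```text
time: 21.43
tool_pos: [625.7, 136.4, 208.2]
tcp_rot: [179.7, -0.4, -137.8]
ft_force: [-0.5, -0.4, -1.4]
finger_gap: 81.6
grip_force: 0.0
```

Emit:
apply_moves(series="0 0 -0.12 0 -1;0 0 -0.12 0 -1;0.08 0.014 -0.1 0 -1;0.08 0.014 0 0 -1;0.08 0.014 0 0 -1")

```text
time: 21.85
tool_pos: [567.3, 97.6, 319.1]
tcp_rot: [-179.8, 0.3, -137.8]
ft_force: [-0.3, -0.9, -1.4]
finger_gap: 85.2
grip_force: 0.0
```

Emit:
apply_moves(series="0 0 0 0 -1;0 0 0 0 -1;0 0 0 0 -1")

```text
time: 22.1
tool_pos: [566.9, 97.9, 315.8]
tcp_rot: [-180.0, 0.0, -137.8]
ft_force: [0.9, 0.2, -0.6]
finger_gap: 85.3
grip_force: 0.0
```

```bash
python3 meas.py
```

```text
[566.9  97.9 315.8] [-1.7997e+02  5.0000e-02 -1.3784e+02] 22.1
[(((239.1666717529297, 92.16666412353516), 12.572118759155273), 457.5)]
2461 2509
n [-0.165 -0.154  0.974] slope_n 0.228 yaw_n 42.9 axis [0.724 0.652 0.226] slope 0.228 yaw 42.03 width 39.7 mid [514.5  34.6 174.3]
holetop [521.49361066  41.09895959 176.56454408] hole [524.71614068  44.09672542 157.56773644] pivot [463.20559243 -11.34217511 138.38491179]
[[111  74  59  66  59  77 111]
 [ 81  82  83  81  81  74  73]
 [ 66  81  77  69  75  92  65]
 [ 72  71  61  66  67  71  71]
 [ 60  69  77 107 106  91  71]
 [ 67  78 119 109 111  83  69]
 [ 97  66  62  80  73  62 118]]
rows 9 each [ 0.0755 -0.0756  0.0243] twist 0.0409
```

Emit:
apply_moves(series="-0.08 -0.014 0.06 0 -1;-0.08 -0.014 0.06 0 -1;-0.08 -0.008 0.06 0 -1;0 0 0.08 0 -1;0 0 0.08 0 -1", squeeze=100)

```text
time: 22.57
tool_pos: [628.5, 139.7, 211.5]
tcp_rot: [180.0, -0.0, -137.7]
ft_force: [-0.6, 0.2, -0.6]
finger_gap: 85.7
grip_force: 0.0
```

Emit:
apply_moves(series="0 0 0.08 0 -1;0 0 0.07 0 -1;0 0 0 0 1;0 0 0 0 1;0 0 0 0 1")

```text
time: 22.98
tool_pos: [628.1, 138.6, 169.7]
tcp_rot: [-180.0, 0.1, -137.8]
ft_force: [-0.9, 0.6, 0.6]
finger_gap: 51.7
grip_force: 0.0
```

Emit:
apply_moves(series="0 0 0 0 1;0 0 0 0 1;0 0 0 0 1;0 0 0 0 1;0.004 0 -0.02 0 1")

```text
time: 23.4
tool_pos: [627.3, 138.2, 174.6]
tcp_rot: [-180.0, 0.2, -137.8]
ft_force: [3.6, 1.1, -6.9]
finger_gap: 22.4
grip_force: 98.3
```

Emit:
apply_moves(series="0.004 0 -0.02 0 1;0.004 0 -0.02 0 1;0.004 0 -0.02 0 1;0.005 0 -0.02 0 1;0 0 0 0 1")

```text
time: 23.82
tool_pos: [621.2, 133.1, 196.9]
tcp_rot: [179.9, -0.2, -137.8]
ft_force: [-0.0, -3.2, -12.0]
finger_gap: 23.0
grip_force: 99.7
```

Emit:
apply_moves(series="0.005 0 -0.02 0 1;0.005 0 -0.02 0 1;0 0 0 0 1")

```text
time: 24.07
tool_pos: [618.1, 130.5, 208.6]
tcp_rot: [179.9, -0.4, -137.9]
ft_force: [-1.9, -2.4, -12.5]
finger_gap: 22.2
grip_force: 100.3
```

```bash
python3 - <<'E'
import chk
from lev import *
w=shot('wrist')
h=cv2.cvtColor(w['frame'],cv2.COLOR_BGR2HSV)
r=np.nonzero((h[60:300,253,0]<8)&(h[60:300,253,1]>180))[0][0]+60; print('joint row',r)
c,n,P=lev(w,r0=r-80,r1=r-6,hole=[[253,r-.5]])
E
```

```text
to home along -20.6 lat y 1.5 normal 22.5 rot [ 179.86   -0.36 -137.87] F [ -1.9  -2.4 -12.5] tau [ 0.23 -0.61  0.14] t 24.0667 gap 22.240598766527874
joint row 237
zeros 2
tool-frame top c [ 34.9  -0.1 -10.5] n [ 0.379  0.019 -0.925] tilt 0.389 273 273
marks [[17.6, -0.1, -17.7]]
```

Emit:
apply_moves(series="-0.005 0 0.02 0 1;-0.004 0 0.02 0 1;-0.002 0 0.02 0 1;0 0 0.005 0 1;0 0 0 0 1")

```text
time: 24.53
tool_pos: [624.3, 135.2, 193.4]
tcp_rot: [-179.9, 0.2, -137.8]
ft_force: [1.7, 2.0, 4.4]
finger_gap: 22.5
grip_force: 102.3
```

Emit:
apply_moves(series="0 0 0 0 -1;0 0 0 0 -1;0 0 0 0 -1;0 0 0 0 -1;0 0 -0.08 0 -1")

```text
time: 24.95
tool_pos: [620.0, 133.9, 209.3]
tcp_rot: [179.7, -0.4, -137.8]
ft_force: [-0.4, 0.2, -0.8]
finger_gap: 80.7
grip_force: 0.0
```

Emit:
apply_moves(series="0 0 -0.12 0 -1;0 0 -0.12 0 -1;0.07 0.014 -0.1 0 -1;0.07 0.014 0 0 -1;0.05 0.014 0 0 -1")

```text
time: 25.37
tool_pos: [572.6, 104.8, 320.5]
tcp_rot: [-179.8, 0.3, -137.8]
ft_force: [-0.7, -0.5, -0.1]
finger_gap: 85.5
grip_force: 0.0
```

Emit:
apply_moves(series="0 0 0 0 -1;0 0 0 0 -1;0 0 0 0 -1")

```text
time: 25.62
tool_pos: [572.3, 105.5, 316.6]
tcp_rot: [180.0, -0.0, -137.8]
ft_force: [-0.3, -0.4, -1.0]
finger_gap: 85.7
grip_force: 0.0
```

```bash
python3 meas.py
```

```text
[572.3 105.5 316.6] [ 179.98   -0.   -137.82] 25.6167
[(((236.25, 77.75), 12.811227798461914), 467.5)]
2466 2495
n [-0.218 -0.197  0.956] slope_n 0.298 yaw_n 42.0 axis [0.71  0.64  0.294] slope 0.298 yaw 42.0 width 39.7 mid [520.9  40.7 182.5]
holetop [519.54015454  39.28541077 181.87735625] hole [523.79553599  43.12309644 163.23831397] pivot [463.41594956 -11.24047946 138.26018037]
[[114  87  62  64  66  80 109]
 [ 83  72  82  81  90  70  68]
 [ 61  78 105 118 113  87  67]
 [ 66  99 109 100 104 111  84]
 [ 66  89  69  63  65  81  77]
 [ 62  83  61  61  64  74  61]
 [ 95  65  67  83  80  62  89]]
rows 9 each [ 0.0788 -0.0763  0.0246] twist 0.0409
```

```bash
python3 - <<'E'
from sock import *
w=shot('wrist'); import pickle; pickle.dump(w,open('w8.pkl','wb'))
h=cv2.cvtColor(w['frame'],cv2.COLOR_BGR2HSV)
s=[]
for c in range(228,268,4):
    k=np.nonzero(((h[80:384,c,0]<8)|(h[80:384,c,0]>174))&(h[80:384,c,1]>180))[0]
    if len(k): s.append((c,k[0]+80))
print(s)
r=int(np.median([x[1] for x in s])); cc=int(np.median([x[0] for x in s]))
uv=np.array([[c,q] for q in range(r-60,r-6,3) for c in range(cc-8,cc+9,4)]); Q=bydepth(w,uv); Q=Q[(Q[:,2]>120)]
print(len(Q),len(uv)); c0=np.median(Q,0); n=np.linalg.svd(Q-Q.mean(0))[2][2]; n*=np.sign(n[2]); c0=Q.mean(0)
o,d=pts(w,[[cc,r-.5]]); P=(o+d*(((c0-o)@n)/(d@n))[:,None])[0]-12*n
ax=np.array([.7105,.6395,.294]);pv=np.array([463.4,-11.3,138.3]); print('lever slope',np.arccos(n[2]),'joint',P,'dist along',(P-pv)@ax,'lat',(P-pv)@np.array([-.669,.743,0]))
E
```

```text
[(228, np.int64(233)), (232, np.int64(233)), (236, np.int64(233)), (240, np.int64(233)), (244, np.int64(233)), (248, np.int64(233)), (252, np.int64(307)), (256, np.int64(305))]
90 90
lever slope 0.2644409778791469 joint [613.36495642 129.82082046 196.5626101 ] dist along 213.92607358455868 lat 4.526213757524688
```

```bash
python3 - <<'E'
from h import *
import pickle
for nm,sl in(('w7.pkl',.221),('w8.pkl',.298)):
    w=pickle.load(open(nm,'rb')); w=w[0] if isinstance(w,tuple) else w
    h=cv2.cvtColor(w['frame'],cv2.COLOR_BGR2HSV)
    red=((h[...,0]<8)|(h[...,0]>174))&(h[...,1]>180)&(h[...,2]>70); red[:, :200]=0;red[:,300:]=0;red[:100]=0
    r0=np.nonzero(red.sum(1)>12)[0][0]; xs=np.nonzero(red[r0+4])[0]; cc=(xs.min()+xs[xs<xs.min()+60].max())/2
    r=r0-.5; ci=int(cc)
    for off in(0,):
        uv=np.array([[c,q] for q in range(r0-50,r0-6,3) for c in range(ci-8,ci+9,4)]); Q=bydepth(w,uv); Q=Q[Q[:,2]>120]
        c0=Q.mean(0); n=np.linalg.svd(Q-c0)[2][2]; n*=np.sign(n[2])
        o,d=pts(w,[[cc,r]]); P=(o+d*(((c0-o)@n)/(d@n))[:,None])[0]-12*n
        ax=np.r_[np.cos(sl)*np.array([np.cos(np.radians(42.05)),np.sin(np.radians(42.05))]),np.sin(sl)]
        pv=np.array([463.3,-11.3,138.3]); print(nm,cc,r,len(Q),'slope',np.arccos(n[2]).round(3),P.round(1),'along',((P-pv)@ax).round(1),'lat',((P-pv)@[-.669,.743,0]).round(1))
E
```

```text
w7.pkl 252.0 156.5 75 slope 0.19 [617.4 127.6 178.9] along 211.3 lat 0.1
w8.pkl 237.5 232.5 75 slope 1.521 [566.1 105.1 304.8] along 196.4 lat 17.7
```

Emit:
apply_moves(series="-0.07 -0.014 0.06 0 -1;-0.07 -0.014 0.06 0 -1;-0.07 -0.014 0.06 0 -1;0 0 0.07 0 -1;0 0 0.07 0 -1", squeeze=100)

```text
time: 26.13
tool_pos: [628.0, 139.3, 218.6]
tcp_rot: [179.9, -0.1, -137.8]
ft_force: [-0.4, 0.0, -0.3]
finger_gap: 85.7
grip_force: 0.0
```

Emit:
apply_moves(series="0 0 0.07 0 -1;0 0 0.06 0 -1;0 0 0 0 1;0 0 0 0 1;0 0 0 0 1")

```text
time: 26.55
tool_pos: [627.9, 138.5, 182.9]
tcp_rot: [-180.0, 0.0, -137.8]
ft_force: [1.5, -1.2, 0.8]
finger_gap: 52.0
grip_force: 0.0
```

Emit:
apply_moves(series="0 0 0 0 1;0 0 0 0 1;0 0 0 0 1;0.01 0 0.003 0 1;0.01 0 0.003 0 1")

```text
time: 26.97
tool_pos: [626.5, 136.8, 183.8]
tcp_rot: [-179.8, 0.6, -137.8]
ft_force: [18.1, 19.1, 8.0]
finger_gap: 22.5
grip_force: 98.1
```

Emit:
apply_moves(series="0.006 0 0.002 0 1;0 0 0 0 1")

```text
time: 27.13
tool_pos: [626.3, 136.7, 184.6]
tcp_rot: [-179.7, 0.8, -137.7]
ft_force: [16.4, 15.4, 6.4]
finger_gap: 22.7
grip_force: 98.0
```

Emit:
apply_moves(series="0 0 0 0 -1;0 0 0 0 -1;0 0 0 0 -1;0 0 0 0 -1;0 0 -0.08 0 -1")

```text
time: 27.55
tool_pos: [618.1, 132.3, 197.4]
tcp_rot: [179.7, -0.5, -137.8]
ft_force: [-0.4, 0.1, -1.6]
finger_gap: 81.0
grip_force: 0.0
```

Emit:
apply_moves(series="0 0 -0.1 0.058 -1;0 0 -0.1 0.058 -1;0 0 -0.1 0.058 -1;0 0 -0.03 0.058 -1;0 0 0 0.06 -1")

```text
time: 27.97
tool_pos: [622.9, 132.9, 307.2]
tcp_rot: [-180.0, 0.4, -171.6]
ft_force: [-0.3, -0.2, -0.7]
finger_gap: 85.6
grip_force: 0.0
```

Emit:
apply_moves(series="0 0 0 0.058 -1;0 0 0 0.058 -1;0 0 0 0.058 -1;0 0 0 0.058 -1;0 0 0 0.058 -1")

```text
time: 28.38
tool_pos: [621.2, 132.7, 302.0]
tcp_rot: [-180.0, -0.1, 155.1]
ft_force: [0.5, 0.6, -1.1]
finger_gap: 85.2
grip_force: 0.0
```

Emit:
apply_moves(series="0 0 0 0.058 -1;0 0 0 0.058 -1;0 0 0 0.058 -1;0 0 0 0.058 -1;0 0 0 0.058 -1")

```text
time: 28.8
tool_pos: [621.2, 132.7, 302.0]
tcp_rot: [-179.9, -0.0, 121.9]
ft_force: [0.1, -0.2, -0.7]
finger_gap: 85.3
grip_force: 0.0
```

Emit:
apply_moves(series="0 0 0 0.06 -1;0 0 0 0.06 -1;0 0 0 0 -1;0 0 0 0 -1")

```text
time: 29.13
tool_pos: [621.2, 132.8, 302.1]
tcp_rot: [-179.9, -0.0, 108.7]
ft_force: [-0.6, -0.2, -0.5]
finger_gap: 85.2
grip_force: 0.0
```

```bash
python3 - <<'E'
from h import *
print(sense()['tool_pos'],sense()['tcp_rot'],sense()['time'],sense()['joint_pos'][5])
go([553,-238,200],108)
E
```

```text
[621.24536289 132.78175627 302.12588708] [-1.79949915e+02 -3.22801125e-03  1.08709077e+02] 29.1333 -11.2640388159394
rows 11 each [-0.0998 -0.0556  0.031 ] twist 0.0006
```

Emit:
apply_moves(series="-0.1 -0.056 0 0 -1;-0.1 -0.056 0 0 -1;-0.1 -0.056 0 0 -1;-0.1 -0.056 0.02 0 -1;-0.1 -0.056 0.04 0 -1")

```text
time: 29.55
tool_pos: [589.6, -37.4, 286.2]
tcp_rot: [179.8, 0.1, 108.8]
ft_force: [1.2, -0.4, 0.6]
finger_gap: 85.3
grip_force: 0.0
```

Emit:
apply_moves(series="-0.1 -0.056 0.04 0 -1;-0.1 -0.056 0.04 0 -1;-0.1 -0.056 0.04 0 -1;-0.1 -0.056 0.04 0 -1;-0.1 -0.056 0.04 0 -1")

```text
time: 29.97
tool_pos: [556.6, -206.4, 224.0]
tcp_rot: [180.0, 0.0, 108.8]
ft_force: [0.1, 0.6, 0.2]
finger_gap: 85.2
grip_force: 0.0
```

Emit:
apply_moves(series="-0.1 -0.056 0.06 0 -1;0 0 0 0 -1;0 0 0 0 -1;0 0 0 0 -1")

```text
time: 30.3
tool_pos: [550.9, -238.5, 206.5]
tcp_rot: [180.0, -0.0, 108.6]
ft_force: [0.6, 0.6, -0.5]
finger_gap: 85.3
grip_force: 0.0
```

```bash
python3 - <<'E'
from h import *
print(sense()['tool_pos'],sense()['tcp_rot'],sense()['time'])
w=shot('wrist'); import pickle; pickle.dump(w,open('w9.pkl','wb'))
h=cv2.cvtColor(w['frame'],cv2.COLOR_BGR2HSV); m=cv2.inRange(h,(5,190,90),(19,255,255)); k,l,st,c=cv2.connectedComponentsWithStats(m)
for i in range(1,k):
    if st[i,4]>80:
        ys,xs=np.nonzero(l==i); Q=bydepth(w,np.c_[xs,ys]); t=Q[:,2]>90
        print(st[i],c[i].round(1),'z',np.percentile(Q[:,2],[5,50,95]).round(1), 'top med', Q[t].mean(0).round(1) if t.any() else '', t.sum())
        if t.sum()>30: print(cv2.minEnclosingCircle(np.float32(Q[t][:,:2])))
E
```

```text
[ 550.87641538 -238.45214864  206.53393377] [ 1.79997654e+02 -3.69211954e-02  1.08608481e+02] 30.3
[241 167  21  27 424] [251.4 180.3] z [58.3 95.5 97.2] top med [ 549.5 -237.3   96.6] 293
((538.6405639648438, -203.6581573486328), 44.17277145385742)
[  53  210   49   50 1650] [ 78.3 234.3] z [70.9 82.4 95.7] top med [ 412.4 -343.4   98.3] 341
((460.376220703125, -257.48724365234375), 115.74105072021484)
```

Emit:
apply_moves(series="0 0 0.1 0 -1;0 0 0.1 0 -1;0 0 0.1 0 -1;0 0 0.1 0 -1;0 0 0.052 0 -1", squeeze=25)

```text
time: 30.77
tool_pos: [550.1, -236.1, 67.9]
tcp_rot: [-179.9, -0.1, 108.7]
ft_force: [-0.5, 0.7, -0.1]
finger_gap: 85.4
grip_force: 0.0
```

Emit:
apply_moves(series="0 0 0 0 0.2;0 0 0 0 0.4;0 0 0 0 1;0 0 0 0 1;0 0 0 0 1")

```text
time: 31.18
tool_pos: [552.5, -239.1, 73.4]
tcp_rot: [179.8, 0.2, 108.5]
ft_force: [-0.0, -0.2, -0.0]
finger_gap: 25.5
grip_force: 0.0
```

Emit:
apply_moves(series="0 0 0 0 1;0 0 0 0 1;0 0 0 0 1;0 0 0 0 1")

```text
time: 31.52
tool_pos: [551.9, -239.2, 72.8]
tcp_rot: [179.9, 0.1, 108.5]
ft_force: [-0.7, 0.6, 5.2]
finger_gap: 14.8
grip_force: 24.8
```

Emit:
apply_moves(series="0 0 -0.033 0 1;0 0 -0.033 0 1;0 0 -0.033 0 1;0 0 -0.033 0 1;0 0 0 0 1")

```text
time: 31.93
tool_pos: [552.5, -239.5, 114.2]
tcp_rot: [179.8, 0.2, 108.5]
ft_force: [-0.6, 0.1, 0.3]
finger_gap: 15.0
grip_force: 24.7
```

Emit:
apply_moves(series="-0.02 0 0 0 1;-0.02 0 0.003 0 1;-0.02 0 0.003 0 1;-0.017 0 0.004 0 1;0 0 0 0 1")

```text
time: 32.35
tool_pos: [558.1, -261.4, 106.7]
tcp_rot: [-180.0, -0.0, 108.5]
ft_force: [-0.6, 1.4, 1.4]
finger_gap: 15.2
grip_force: 25.3
```

```bash
python3 - <<'E'
from h import *
s=sense(); print(s['tool_pos'],s['ft_force'],s['wrist_torque'],s['finger_gap'],s['time'])
E
```

```text
[ 558.13790957 -261.41022832  106.66096153] [-0.58183935  1.37988173  1.43114849] [ 0.42142224  0.32870101 -0.01136578] 15.167315306499283 32.35
```

Emit:
apply_moves(series="-0.012 0 -0.04 0 1;-0.012 0 -0.04 0 1;-0.01 0 -0.08 0 1;0 0 -0.1 0 1;0 0 -0.1 0 1", squeeze=40)

```text
time: 32.77
tool_pos: [561.5, -270.7, 217.6]
tcp_rot: [180.0, 0.0, 108.5]
ft_force: [0.1, -0.6, -0.1]
finger_gap: 14.7
grip_force: 40.4
```

Emit:
apply_moves(series="0 0 -0.1 0 1;0 0 -0.08 0 1;0 0 0 0 1;0 0 0 0 1;0 0 0 0 1")

```text
time: 33.18
tool_pos: [561.7, -270.4, 270.1]
tcp_rot: [180.0, 0.1, 108.5]
ft_force: [-0.0, -0.7, -1.7]
finger_gap: 14.5
grip_force: 40.4
```

```bash
python3 - <<'E'
from h import *
s=sense(); print(s['tool_pos'],s['finger_gap'],s['grip_force'],s['time'])
w=shot('wrist'); import pickle; pickle.dump(w,open('w10.pkl','wb'))
Tm=w['X']@np.linalg.inv(w['tool_from_camera'])
for r in range(130,330,6):
    uv=np.array([[c,r] for c in range(236,274,2)]); z=w['depth'][r,236:274:2]
    Q=(bydepth(w,uv)-Tm[:3,3])@Tm[:3,:3]; k=(abs(Q[:,2]-20)<75)&(z>0)
    if k.any(): print(r,uv[k][[0,-1],0],Q[k].mean(0).round(1),cv2.cvtColor(w['frame'][r:r+1,252:253],cv2.COLOR_BGR2HSV)[0,0])
E
```

```text
[ 561.65990497 -270.44290723  270.10717776] 14.489242240544002 40.39700388908386 33.1833
172 [248 258] [27.   0.4 50.6] [ 13  14 124]
178 [246 260] [24.6  0.4 45.6] [24 13 99]
184 [246 260] [23.   0.4 38.6] [10  9 87]
190 [244 260] [21.  -0.2 33.7] [173  11  92]
196 [244 260] [19.5 -0.2 27.7] [13 21 87]
202 [244 260] [18.  -0.2 22.2] [ 0  9 88]
208 [244 260] [20.1 -0.1  8.5] [10  8 91]
214 [236 268] [17.4 -0.1  7. ] [30  8 90]
220 [236 270] [15.2  0.4  4.8] [ 14 255 140]
226 [236 270] [13.5  0.4  1.5] [ 14 255 143]
232 [236 268] [12.3 -0.2 -2.8] [ 14 255 143]
238 [236 272] [11.7  0.8 -7.7] [ 14 255 144]
244 [236 272] [ 10.7   0.8 -11.7] [ 14 255 143]
250 [236 272] [  9.8   0.8 -15.5] [ 14 255 142]
256 [236 272] [  8.8   0.7 -19. ] [ 14 255 142]
262 [236 272] [  7.8   0.7 -22.2] [ 14 255 140]
268 [236 272] [  6.7   0.7 -25.1] [ 14 255 159]
274 [236 272] [  4.    0.7 -25.5] [ 13 255 158]
280 [236 272] [  0.6   0.7 -24.9] [ 13 255 155]
286 [236 272] [ -3.3   0.5 -23.7] [ 14 255 153]
292 [236 272] [ -3.    2.7 -28.4] [ 40  61 101]
298 [236 272] [ -5.5   2.7 -29.1] [ 40  60 135]
304 [270 272] [ -5.8   7.7 -32.6] [ 24 110 114]
310 [270 272] [ -8.2   7.7 -33.4] [ 20 162 110]
316 [272 272] [-10.7   8.2 -34.1] [ 21 158 108]
```

Emit:
apply_moves(series="0.104 -0.002 -0.02 0 1;0.104 -0.002 -0.02 0 1;0.104 -0.002 -0.02 0 1;0.104 -0.002 -0.02 0 1;0.104 -0.002 -0.02 0 1")

```text
time: 33.65
tool_pos: [507.8, -121.8, 298.0]
tcp_rot: [-179.9, -0.1, 108.5]
ft_force: [1.2, 0.5, -0.1]
finger_gap: 14.7
grip_force: 40.4
```

Emit:
apply_moves(series="0.104 -0.002 -0.02 0 1;0.104 -0.002 -0.02 0 1;0.104 -0.002 -0.02 0 1;0.1 -0.002 -0.007 0 1;0 0 0 0.058 1")

```text
time: 34.07
tool_pos: [466.1, -2.6, 319.5]
tcp_rot: [-180.0, -0.1, 102.2]
ft_force: [-0.2, -0.1, -1.6]
finger_gap: 14.8
grip_force: 40.4
```

Emit:
apply_moves(series="0 0 0 0.058 1;0 0 0 0.058 1;0 0 0 0.058 1;0 0 0 0.058 1;0 0 0 0.058 1")

```text
time: 34.48
tool_pos: [467.0, -6.6, 318.1]
tcp_rot: [-179.9, 0.0, 68.3]
ft_force: [0.1, 0.2, -0.7]
finger_gap: 14.1
grip_force: 40.4
```

Emit:
apply_moves(series="0 0 0 0.058 1;0 0 0 0.058 1;0 0 0 0.058 1;0 0 0 0.058 1;0 0 0 0 1")

```text
time: 34.9
tool_pos: [467.1, -6.7, 318.1]
tcp_rot: [-179.9, 0.1, 41.7]
ft_force: [0.0, 0.2, -0.8]
finger_gap: 14.6
grip_force: 40.5
```

Emit:
apply_moves(series="0 0 0 0 1;0 0 0 0 1")

```text
time: 35.07
tool_pos: [467.3, -6.7, 318.9]
tcp_rot: [-179.9, 0.1, 42.3]
ft_force: [0.2, 0.0, -0.3]
finger_gap: 14.9
grip_force: 40.5
```

```bash
python3 - <<'E'
from meas import *
s=sense(); print(s['joint_pos'].round(1))
w=shot('wrist'); import pickle; pickle.dump(w,open('w11.pkl','wb'))
h=cv2.cvtColor(w['frame'],cv2.COLOR_BGR2HSV);m=cv2.inRange(h,(18,150,80),(32,255,255)); m[200:]=0
print(np.round(s['tool_pos'],1),np.round(s['tcp_rot'],2),s['time']); print(cv2.connectedComponentsWithStats(m)[2][:5])
for r in range(0,180,8):
    x=np.nonzero(m[r])[0]; print(r,x.min() if len(x) else 0,x.max() if len(x) else 0,len(x),end=' | ')
E
```

```text
[ -7.1 -14.4  97.2  -0.   97.3  40.6]
[467.3  -6.7 318.9] [-1.7994e+02  5.0000e-02  4.2270e+01] 35.0667
[[     0      0    512    384 188733]
 [   222     19     65    169   7588]
 [   250     88      8      3     19]
 [   246     91     17     13     77]
 [   203    135     19     21    191]]
0 0 0 0 | 8 0 0 0 | 16 0 0 0 | 24 224 284 29 | 32 224 284 61 | 40 228 281 54 | 48 229 279 51 | 56 229 279 51 | 64 230 278 49 | 72 230 278 49 | 80 230 278 49 | 88 230 277 36 | 96 231 277 28 | 104 231 277 33 | 112 231 276 46 | 120 232 276 45 | 128 232 276 45 | 136 208 275 54 | 144 203 275 53 | 152 213 280 57 | 160 226 282 57 | 168 226 281 54 | 176 226 281 41 |
```

```bash
python3 - <<'E'
from sock import *
import pickle; w=pickle.load(open('w11.pkl','rb'))
h=cv2.cvtColor(w['frame'],cv2.COLOR_BGR2HSV);m=cv2.inRange(h,(18,150,80),(32,255,255)); m[132:]=0; m[:46]=0
cs,hi=cv2.findContours(m,cv2.RETR_CCOMP,cv2.CHAIN_APPROX_NONE)
H=[c for c,k in zip(cs,hi[0]) if k[3]>=0 and cv2.contourArea(c)>60]
for c in H: print(cv2.fitEllipse(c),cv2.contourArea(c))
hx=cv2.fitEllipse(max(H,key=cv2.contourArea))[0]
c,n,ax,cm,onp=sock(w,48,130,ctr=(int(hx[0]),0))
Ht=onp([hx])[0]; hc=Ht-19.5*n; pv=hc-85*ax; print('holetop',Ht,'hole',hc,'pivot',pv)
# target TCP for pin: origin offset in tool (10.3,.3,12), axis along -n
y=np.radians(42.05); R3=np.array([[np.cos(y),np.sin(y),0],[np.sin(y),-np.cos(y),0],[0,0,-1]])
for up in (70,58,0):
    tcp=Ht+n*up-R3@np.array([10.3,.3,12]); print(up,tcp.round(1))
go(Ht+n*66-R3@np.array([10.3,.3,12]),42.05)
E
```

```text
((253.88629150390625, 95.03443145751953), (23.946189880371094, 24.255088806152344), 88.84333801269531) 454.0
2467 2532
n [-0.217 -0.194  0.957] slope_n 0.295 yaw_n 41.8 axis [0.708 0.644 0.291] slope 0.295 yaw 42.28 width 39.8 mid [523.3  42.7 183.1]
holetop [519.82676199  39.52070851 181.72459741] hole [524.05501756  43.29471677 163.06638966] pivot [463.8856212  -11.42609025 138.36260409]
70 [496.8  19.3 260.7]
58 [499.4  21.6 249.2]
0 [512.   32.8 193.7]
rows 3 each [0.0449 0.0006 0.0691] twist 0.0005
```

Emit:
apply_moves(series="0.045 0.001 0.069 0 1;0.045 0.001 0.069 0 1;0.045 0.001 0.069 0 1;0 0 0 0 1;0 0 0 0 1")

```text
time: 35.53
tool_pos: [497.4, 20.0, 256.1]
tcp_rot: [-179.9, 0.2, 42.2]
ft_force: [-0.1, 0.2, -0.4]
finger_gap: 14.4
grip_force: 40.5
```

```bash
cat > pin.py <<'E'
from h import *
def pc():
    s=sense(); y=np.radians(42.05); R3=np.array([[np.cos(y),np.sin(y),0],[np.sin(y),-np.cos(y),0],[0,0,-1]])
    n=np.array([-.217,-.195,.957]); o=np.array(s['tool_pos'])+R3@np.array([10.3,.3,12]); d=R3.T@(o-np.array([519.7,39.4,181.8])-n*((o-np.array([519.7,39.4,181.8]))@n))
    print('up',((o-np.array([519.7,39.4,181.8]))@n).round(1),'err tool',d.round(1),'F tool',(R3.T@s['ft_force']).round(1),'tau',(R3.T@s['wrist_torque']).round(2),'gap',s['finger_gap'].__round__(1),'rot',np.round(s['tcp_rot'],1),'t',s['time'])
pc()
E
python3 pin.py
```

```text
up 65.2 err tool [-0.3 -0.2  0.1] F tool [ 0.1 -0.2  0.4] tau [-0.02 -0.02  0.02] gap 14.4 rot [-179.9    0.2   42.2] t 35.5333
```

Emit:
apply_moves(series="0.006 0 0.019 0 1;0.006 0 0.019 0 1;0.006 0 0.019 0 1;0 0 0 0 1", squeeze=25)

```text
time: 35.87
tool_pos: [502.1, 23.3, 239.6]
tcp_rot: [-180.0, 0.0, 42.0]
ft_force: [-0.1, 0.2, -0.2]
finger_gap: 14.8
grip_force: 40.5
```

```bash
python3 pin.py
```

```text
up 47.8 err tool [ 0.4  0.5 -0.1] F tool [ 0.  -0.3  0.2] tau [ 0.03  0.07 -0.02] gap 14.8 rot [-180.    0.   42.] t 35.8667
```

Emit:
apply_moves(series="0.003 0 0.01 0 1;0.003 0 0.01 0 1;0 0 0 0 1")

```text
time: 36.12
tool_pos: [503.5, 24.6, 233.9]
tcp_rot: [-180.0, 0.0, 42.0]
ft_force: [0.1, 0.1, -0.4]
finger_gap: 14.7
grip_force: 40.5
```

```bash
python3 pin.py
```

```text
up 41.8 err tool [ 0.6  0.5 -0.1] F tool [ 0.1 -0.   0.4] tau [-0.04 -0.04 -0.03] gap 14.7 rot [-180.    0.   42.] t 36.1167
```

Emit:
apply_moves(series="0.003 -0.001 0.01 0 1;0.003 -0.001 0.01 0 1;0 0 0 0 1")

```text
time: 36.37
tool_pos: [504.4, 26.4, 227.7]
tcp_rot: [-180.0, 0.0, 42.0]
ft_force: [-0.3, 0.6, -0.6]
finger_gap: 14.6
grip_force: 40.5
```

```bash
python3 pin.py
```

```text
up 35.3 err tool [ 0.5 -0.3 -0.1] F tool [ 0.2 -0.6  0.6] tau [-0.   -0.02  0.03] gap 14.6 rot [-180.    0.   42.] t 36.3667
```

Emit:
apply_moves(series="0.003 0 0.01 0 1;0.003 0 0.01 0 1;0 0 0 0 1")

```text
time: 36.62
tool_pos: [505.7, 27.5, 221.6]
tcp_rot: [-180.0, 0.0, 42.0]
ft_force: [0.4, 0.1, -0.8]
finger_gap: 15.0
grip_force: 40.5
```

```bash
python3 pin.py
```

```text
up 29.0 err tool [ 0.4 -0.3 -0.1] F tool [0.4 0.2 0.8] tau [-0.07 -0.04  0.03] gap 15.0 rot [-180.    0.   42.] t 36.6167
```

Emit:
apply_moves(series="0.003 0 0.011 0 1;0.003 0 0.011 0 1;0.003 0 0.011 0 1;0 0 0 0 1")

```text
time: 36.95
tool_pos: [507.6, 29.4, 211.5]
tcp_rot: [-179.9, 0.1, 42.0]
ft_force: [-0.1, -0.3, -0.6]
finger_gap: 14.5
grip_force: 40.5
```

```bash
python3 pin.py
```

```text
up 18.5 err tool [ 0.  -0.4  0. ] F tool [-0.3  0.1  0.6] tau [-0.03  0.    0.02] gap 14.5 rot [-1.799e+02  1.000e-01  4.200e+01] t 36.95
```

Emit:
apply_moves(series="0.003 0 0.011 0 1;0.003 0 0.011 0 1;0.003 0 0.011 0 1;0 0 0 0 1")

```text
time: 37.28
tool_pos: [509.6, 31.2, 201.7]
tcp_rot: [-180.0, 0.1, 42.0]
ft_force: [-0.1, -0.3, 0.1]
finger_gap: 14.6
grip_force: 40.5
```

```bash
python3 pin.py
```

```text
up 8.3 err tool [-0.3 -0.3  0.1] F tool [-0.3  0.2 -0.1] tau [-0.04 -0.03 -0.02] gap 14.6 rot [-1.8e+02  1.0e-01  4.2e+01] t 37.2833
```

Very smooth. Last 8 mm, gently.

Emit:
apply_moves(series="0.004 0 0.011 0 1;0.003 0 0.01 0 1;0 0 0 0 1")

```text
time: 37.53
tool_pos: [511.3, 32.6, 195.5]
tcp_rot: [-180.0, 0.0, 42.0]
ft_force: [0.1, -0.3, -0.7]
finger_gap: 14.4
grip_force: 40.5
```

```bash
python3 pin.py
```

```text
up 1.8 err tool [ 0.  -0.3  0. ] F tool [-0.2  0.3  0.7] tau [ 0.   -0.05  0.02] gap 14.4 rot [-180.    0.   42.] t 37.5333
```

Emit:
apply_moves(series="0.002 0 0.006 0 1;0 0 0 0 1")

```text
time: 37.7
tool_pos: [512.1, 32.9, 194.5]
tcp_rot: [180.0, -0.0, 42.0]
ft_force: [0.1, -0.3, -0.2]
finger_gap: 14.7
grip_force: 40.7
```

```bash
python3 pin.py
```

```text
up 0.6 err tool [ 0.4  0.  -0.1] F tool [-0.1  0.3  0.2] tau [-0.05  0.02 -0.01] gap 14.7 rot [180.  -0.  42.] t 37.7
```

Emit:
apply_moves(series="0.002 0 0.006 0 1;0 0 0 0 1;0 0 0 0 1")

```text
time: 37.95
tool_pos: [512.7, 33.3, 193.2]
tcp_rot: [180.0, -0.0, 42.0]
ft_force: [-2.2, 0.2, 3.3]
finger_gap: 14.5
grip_force: 41.1
```

```bash
python3 pin.py
```

```text
up -0.9 err tool [ 0.8  0.1 -0.2] F tool [-1.4 -1.6 -3.3] tau [ 0.14 -0.17  0.07] gap 14.5 rot [180.  -0.  42.] t 37.95
```

Emit:
apply_moves(series="0.001 0 0.004 0 1;0 0 0 0 1;0 0 0 0 1")

```text
time: 38.2
tool_pos: [513.1, 33.7, 192.4]
tcp_rot: [180.0, -0.1, 42.1]
ft_force: [-0.7, 0.9, 5.7]
finger_gap: 14.6
grip_force: 41.3
```

```bash
python3 pin.py
```

```text
up -1.8 err tool [ 1.   0.1 -0.3] F tool [ 0.1 -1.1 -5.7] tau [ 0.28 -0.17 -0.04] gap 14.6 rot [ 1.80e+02 -1.00e-01  4.21e+01] t 38.2
```

Emit:
apply_moves(series="0 0 0 0 0.3;0 0 0 0 0;0 0 0 0 0;0 0 0 0 0;0 0 -0.05 0 -0.3")

```text
time: 38.62
tool_pos: [510.7, 33.5, 203.2]
tcp_rot: [-179.8, 0.2, 42.0]
ft_force: [0.5, -0.3, 0.2]
finger_gap: 53.2
grip_force: 0.0
```

Emit:
apply_moves(series="0 0 -0.1 0 -0.3;-0.06 0 -0.12 0 -0.3;-0.07 0 -0.12 0 0;-0.07 0 -0.02 0 1;0 0 0 0 1")

```text
time: 39.03
tool_pos: [468.1, -8.6, 318.9]
tcp_rot: [179.7, -0.2, 42.0]
ft_force: [0.4, 0.5, -0.3]
finger_gap: 20.1
grip_force: 0.0
```

Emit:
apply_moves(series="0 0 0 0 1;0 0 0 0 1")

```text
time: 39.2
tool_pos: [468.0, -6.5, 313.6]
tcp_rot: [-179.9, 0.0, 42.0]
ft_force: [0.0, 0.2, -0.6]
finger_gap: 0.1
grip_force: 0.0
```

```bash
python3 - <<'E'
from sock import *
s=sense(); print(np.round(s['tool_pos'],1),s['time'],s['finger_gap'])
w=shot('wrist'); import pickle; pickle.dump(w,open('w12.pkl','wb'))
h=cv2.cvtColor(w['frame'],cv2.COLOR_BGR2HSV)
m=cv2.inRange(h,(5,190,90),(17,255,255));k,l,st,c=cv2.connectedComponentsWithStats(m)
y=np.radians(42.05); R3=np.array([[np.cos(y),np.sin(y),0],[np.sin(y),-np.cos(y),0],[0,0,-1]])
for i in range(1,k):
    if st[i,4]>150 and 200<c[i][0]<310:
        ys,xs=np.nonzero(l==i);Q=bydepth(w,np.c_[xs,ys]);print(st[i],c[i].round(1),np.percentile(Q,[2,50,98],axis=0).round(1).tolist())
        top=Q[Q[:,2]>np.percentile(Q[:,2],98)-4]; print('top part',np.median(top,0).round(1))
Ys=cv2.inRange(h,(19,150,80),(32,255,255)); 
for a in(48,):
    pass
ys,xs=np.nonzero(Ys);s_=(ys>45)&(ys<135)&(abs(xs-253)<24);Q=bydepth(w,np.c_[xs,ys][s_]);Q=Q[(Q[:,2]>140)&(Q[:,2]<215)]
for _ in range(4):
    c0=Q.mean(0);n=np.linalg.svd(Q-c0)[2][2];n*=np.sign(n[2]);e=abs((Q-c0)@n);Q=Q[e<max(2.5,np.percentile(e,85))]
print('slope',np.arccos(n[2]),n,c0,len(Q))
E
```

```text
[468.   -6.5 313.6] 39.2 0.1230142866520016
[243  88  21  31 531] [253.2 103.2] [[508.2, 28.3, 192.6], [517.3, 37.2, 215.8], [525.9, 45.8, 218.9]]
top part [515.   35.3 216.9]
slope 0.26897974521129536 [-0.19644354 -0.17897469  0.96404253] [524.38888231  43.72967703 181.12966217] 3370
```

Emit:
apply_moves(series="0.11 0 0 0 1;0.11 0 0 0 1;0.11 0 0 0 1;0.11 0 0 0 1;0.11 0 0 0 1")

```text
time: 39.67
tool_pos: [591.3, 105.8, 312.3]
tcp_rot: [-179.9, 0.1, 42.1]
ft_force: [0.4, -0.6, -0.6]
finger_gap: 0.2
grip_force: 0.0
```

Emit:
apply_moves(series="0.11 0 0 0 1;0.11 0 0 0 1;0.11 0 0 0 1;0 0 0.08 0 1;0 0 0.08 0 1")

```text
time: 40.08
tool_pos: [665.7, 172.8, 264.0]
tcp_rot: [-180.0, 0.0, 42.2]
ft_force: [-0.1, -0.4, 0.4]
finger_gap: -0.2
grip_force: 0.0
```

Emit:
apply_moves(series="0 0 0.07 0 1;0 0 0.03 0 1;0 0 0.03 0 1;0 0 0.03 0 1;0 0 0.03 0 1")

```text
time: 40.5
tool_pos: [664.9, 170.6, 210.4]
tcp_rot: [179.9, -0.1, 42.1]
ft_force: [0.5, 0.9, 2.3]
finger_gap: 0.0
grip_force: 1.1
```

```bash
python3 pin.py; python3 -c "
from h import *
print(sense()['tool_pos'])"
```

```text
up -44.2 err tool [ 1.931e+02  1.000e-01 -5.890e+01] F tool [ 1.  -0.3 -2.3] tau [0.07 0.22 0.  ] gap 0.0 rot [ 1.799e+02 -1.000e-01  4.210e+01] t 40.5
[664.88331867 170.62694237 210.36453375]
```

Contact made; continue down to the stop.

Emit:
apply_moves(series="0 0 0.03 0 1;0 0 0.03 0 1;0 0 0.03 0 1;0 0 0.03 0 1;0 0 0 0 1")

```text
time: 40.92
tool_pos: [664.4, 170.2, 172.4]
tcp_rot: [180.0, -0.0, 42.0]
ft_force: [1.6, 0.3, 3.3]
finger_gap: -0.5
grip_force: 1.1
```

Emit:
apply_moves(series="0 0 0.025 0 1;0 0 0.025 0 1;0 0 0 0 1;0 0 0 0 1")

```text
time: 41.25
tool_pos: [666.1, 169.3, 169.2]
tcp_rot: [179.7, -0.3, 42.0]
ft_force: [-23.8, -9.4, 52.9]
finger_gap: 0.1
grip_force: 26.8
```

Emit:
apply_moves(series="0 0 -0.04 0 1;0 0 -0.1 0 1;0 0 -0.12 0 1;0 0 -0.12 0 1;-0.11 0 -0.1 0 1")

```text
time: 41.67
tool_pos: [642.4, 151.4, 300.6]
tcp_rot: [-179.9, 0.0, 42.2]
ft_force: [1.3, -0.4, -0.1]
finger_gap: -0.3
grip_force: 0.0
```

Emit:
apply_moves(series="-0.13 0 0 0 1;-0.13 0 0 0 1;-0.13 0 0 0 1;-0.13 0 0 0 1;-0.13 0 0 0 1")

```text
time: 42.08
tool_pos: [494.5, 17.8, 299.6]
tcp_rot: [-180.0, 0.1, 42.0]
ft_force: [0.5, 0.1, 1.4]
finger_gap: 0.2
grip_force: 0.0
```

Emit:
apply_moves(series="-0.1 0 0 0 1;0 0 0 0 1;0 0 0 0 1;0 0 0 0 1")

```text
time: 42.42
tool_pos: [474.2, -1.3, 300.4]
tcp_rot: [-180.0, -0.0, 42.0]
ft_force: [0.2, 0.7, 0.6]
finger_gap: -0.1
grip_force: 0.0
```

```bash
python3 - <<'E'
from sock import *
s=sense(); print(np.round(s['tool_pos'],1),s['time'])
w=shot('wrist'); import pickle; pickle.dump(w,open('w13.pkl','wb'))
h=cv2.cvtColor(w['frame'],cv2.COLOR_BGR2HSV)
m=cv2.inRange(h,(5,190,90),(17,255,255));k,l,st,c=cv2.connectedComponentsWithStats(m)
for i in range(1,k):
    if st[i,4]>100 and 200<c[i][0]<310:
        ys,xs=np.nonzero(l==i);Q=bydepth(w,np.c_[xs,ys]);print(st[i],c[i].round(1),np.percentile(Q,[2,50,98],axis=0).round(1).tolist())
Ys=cv2.inRange(h,(19,150,80),(32,255,255))
ys,xs=np.nonzero(Ys);s_=(ys>20)&(ys<150)&(abs(xs-253)<18);Q=bydepth(w,np.c_[xs,ys][s_])
ax=np.array([.7426,.6698]);X=(Q[:,:2]-[463.3,-11.3])@ax
k=(X>40)&(X<112)&(Q[:,2]>130)&(Q[:,2]<200); f=np.polyfit(X[k],Q[k,2],1)
for _ in range(3):
    k&=abs(np.polyval(f,X)-Q[:,2])<3; f=np.polyfit(X[k],Q[k,2],1)
print('slope',np.arctan(f[0]),k.sum(),'rocker',.7-np.arctan(f[0]),'face z at 82',np.polyval(f,82))
E
```

```text
[474.2  -1.3 300.4] 42.4167
[242  89  22  26 403] [252.8 101.9] [[516.6, 35.9, 183.1], [524.3, 43.4, 203.9], [531.5, 50.8, 205.6]]
slope 0.10270335990347848 2440 rocker 0.5972966400965215 face z at 82 166.201635633889
```

```bash
python3 -c "
from bench import hand_in; print(hand_in())"
```

```text
the job is handed in; nothing more can be done
None
```

The job is handed in at about 42 s of the 66 s allowed. By my last camera measurement the lever is fully home, the pin is through with its collar on the socket, and the rocker is down at its stop (about 0.597 rad). The arm is clear of everything, but the hand-in gave no pass or fail result.

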